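Unhook the substrate dipper and stand it in the steel beaker

ROBOT

A 7-joint arm with a two-finger parallel gripper is mounted at the origin on the work surface. World frame = base frame: x ahead of the robot, y to its left, z up, the work surface at z = 0. Lengths are in mm, angles in rad, forces in N, time in s.
With the tool pointing down it reaches from about 425 to 1025 mm from the base axis. Payload 9.4 kg.
Tool frame: the origin (TCP) lies at the very end of the fingers, on their centre line; the grasp point (between the pads) lies 19 mm behind it (manip.pinch_z is the distance from the TCP to the grasp point, in mm); z points along the fingers, y is the line along which they close (so a half turn about z gives the same grasp; the last joint's range is limited). The gripper opens to 85 mm and grips with 20 to 120 N. Pads are 22 mm wide; open, the fingers measure 114 mm over their backs; the gripper's body (76 mm by 85 mm) begins 54 mm behind the grasp point. The pads swing forward as they close: fully open they stand 13 mm farther back than shut.
Start: joints at [-1.318, 0.599, -0.003, 1.599, 0.002, 0.943, -0.08], TCP at [234.798, 685.926, 231.275] pointing down, gripper open.
Joint ranges: [-2.57, 2.57], [-0.35, 1.97], [-1.29, 1.29], [0.11, 2.56], [-1.05, 4.19], [0.11, 1.86], [-2.63, 2.63]. Speed limits (rad/s): [2.22, 2.22, 3.01, 3.01, 3.14, 3.14, 3.14].

INTERFACE

Orientations are given as [roll, pitch, yaw] about the fixed x, y, z axes, in that order (R = Rz(yaw) Ry(pitch) Rx(roll)).
In Python, from rig import manip gives the robot as it stands. The module is installed in compiled form; this text tells all that it offers.
- The arm moves only by the tool arm_command, never from a script. Its argument "rows" is a list of rows, each an object of numbers: "gripper": the opening, from -1 (shut) to 1 (fully open); "dx", "dy", "dz": the shift along the tool's x, y, z scaled (see below); "rx", "ry", "rz": the turn, a rotation vector about the tool's x, y, z scaled (see below). In form: [{"gripper": .., "dx": .., "dy": .., "dz": .., "rx": .., "ry": .., "rz": ..}, ...]. A call has 1 to 8 rows; each row is the pose to reach, as a shift and turn from the pose commanded when the call began, along the tool's axes at that moment; what a row does not reach only later rows make up. The controller multiplies each number of a shift by 30 cm and each number of a turn by 1.5 rad. A row lasts 1/10 s, in which the tool goes at most 50 mm and 8.59 degrees, less where a joint would pass 70% of its speed; a pose out of reach is approached as far as the arm can. A call with a number of a shift or a turn outside -1 to 1 is refused whole. A call with a gripper value outside its range is refused whole. The fingers move at their own pace and stop on an object; the grip force is fixed at half the most. Time passes only in rows, so rows that repeat a pose let the fingers close. It gives the time, the measured TCP pose, the force, the opening and the grip force at its end, in the units of the state.
- manip.sense(): the state, without advancing time (a new reading comes with each control period).
- manip.read_camera(name): name is "scene" or "top"; returns a dict with "image" (384x512x3 uint8, blue, green, red), "intrinsics" (3x3 intrinsics, pixels), "dist_coeffs" ([k1, k2, p1, p2, k3] as OpenCV has them; the pictures are not rectified), "rvec" (rotation vector, rad) and "tvec" (3), from world to camera coordinates, as OpenCV has them. Camera axes: x right, y down, z forward; pixel columns grow to the right and rows downward; lengths in mm; the calibration is good to about 2 mm. A picture is of the moment at which its call begins. There is no depth.
- manip.job_done(): hands the job in; it is judged then, once.
The state is a dict: "time_s": time; "joint_pos": joint angles; "qd": joint speeds; "effort": joint torques, N m; "tool_pos": TCP position; "tool_rot": TCP orientation; "contact_force": force on the tool from outside, world axes, zero at the start; "ft_torque": the same for the moment, N m; "opening": finger opening in mm; "finger_force": force on a finger pad.
Only numpy, scipy, OpenCV 4.12 (cv2) and the standard library are available. Lean on these libraries where they do the work, as an engineer would, in place of code of your own. Each camera call takes 0.05 s, during which the arm holds its last target. There are 200 camera calls.

TASK

Get the white substrate dipper ready for its next bath: take the lid off the steel beaker and lay it on the bench, knob up, then lift the white dipper up off its hook under the rack shelf and lower it into the steel beaker until it stands upright on the bottom. Set lid and dipper down, do not drop them, and leave the blue dipper, the scoop and the glass beaker as they are and the steel beaker standing where it is.

Things in the scene. Friction and masses are not known exactly. Their poses are not given: they have to be found in the camera images.
- rack: Fixed rinse rack, 576 mm wide, 412 mm high. Origin on the bench below the middle hook; x points away from the robot, level and square to the shelf, y along the shelf, z up. Three hooks hang under the shelf at x = 0, y = -140, 0, +140 mm. Uprights 36 x 22 mm at x = 17 to 53, y = +/-275 mm. Drip tray 22 mm high, 500 mm wide, from x = -50 to +100 mm.
- shelf_edge (a point): Middle of the lower front edge of the rack's slatted shelf (96 mm deep, 412 mm high at the top), 400 mm above the bench, 43 mm nearer the robot than the hooks. The shelf covers the hooks from above, so the hand must come slanting from the robot's side, some 40 degrees from vertical, under this edge. Axes as the rack's.
- hook_mid (a point): Top of the seat of the middle hook, 318 mm above the bench; the other two are alike. 6 mm steel wire: stem down from the shelf at rack x = +14 mm, level seat from there to x = -10 mm, then an upturned tip towards the robot that reaches x = -21 mm and stands 12 mm above the seat.
- dipper_mid (a point): White plastic dipper, 199 mm tall, 100 to 200 g, hanging upright on any one of the hooks. Point on the axis of its basket, half-way up, 99 mm above its underside; z up, x square to the eye, as the rack's x while it hangs. At the foot a round slotted basket, 54 mm diameter, 43 mm high, with small glass plates. Stands by itself on a level floor.
- dipper_grip (a point): Good place to grip the white dipper: on its upright handle, 132 mm above its underside. The handle rises at the basket's robot side (22 mm to -x of the basket's axis), 14 mm wide (y) by 10 mm thick (x), free from 43 to 148 mm above the underside, then is cranked back to the eye. Gripped here the fingers stay above the rim when the dipper stands in a beaker.
- dipper_eye (a point): Centre of the white dipper's eye, 175 mm above its underside, 5 mm to -x of the basket's axis: 8 mm thick (x), 47 mm across outside, opening 34 mm high, its top resting on the hook. To unhook: raise it 14 to 25 mm (best 19), then draw it at least 35 mm towards the robot along the rack's -x.
- beaker_floor (a point): Steel beaker, loose, 260 g, 80 mm outside, 74 mm inside diameter, 110 mm tall, on the bench left or right in front of the rack. Point: centre of its inner floor, 4 mm above the bench; z up. Covered by the lid at first.
- lid_mid (a point): Steel lid lying loose on the steel beaker, 90 g, 38 mm tall. Point on its axis half-way up, 19 mm above its underside (so 19 mm above the bench when laid down); z up. Spigot 69 mm diameter, 4 mm high, in the beaker mouth; disc 85 mm, 4 mm thick; black knob 24 mm diameter from 14 to 38 mm above the underside: grip it 13 mm above this point. Free bench for it: around x = 0.45 m, y = 0.
- blue_dipper_eye (a point): Bystander: a blue dipper of the same shape and size on another hook. Centre of its eye, 175 mm above its underside.
- scoop_eye (a point): Bystander: stainless scoop, 199 mm long, blade 50 mm wide, on the third hook by a like eye. Centre of its eye.
- glass_beaker_floor (a point): Bystander: open glass beaker, same size as the steel one, on the other side. Centre of its inner floor, 4 mm above the bench.
- dipper: The white dipper; origin at the centre of its underside, 99 mm below dipper_mid.
- lid: The lid; origin at the centre of its underside, 19 mm below lid_mid.
Things that resemble listed ones, but are neither listed nor needed, are in the scene too. Leave any purple or red look-alike of the part that bears beaker_floor alone.

How it is judged (in metres and radians):
On the way, in this order (a step that is already met when the one before it is completed fails the run):
1. the lid is set down flat on the bench, knob up, still in the fingers (height (world z) of lid_mid below 0.026 m and angle between lid_mid's own z axis and vertical below 0.12 rad and contact force between the fingers and lid above 0.3 N), for 0.05 s.
2. the white dipper is lifted off its hook and held, clear of the rack (distance of dipper_mid from where it was at the start of the episode above 0.06 m and contact force between dipper and rack below 0.01 N and contact force between the fingers and dipper above 0.3 N), for 0.1 s.
3. the white dipper is lowered in the steel beaker to within 12 mm of the bottom, still held (z of dipper_mid in the frame of beaker_floor below 0.111 m and horizontal distance between dipper_mid and beaker_floor below 0.025 m and contact force between the fingers and dipper above 0.3 N), for 0.05 s.
At the end, for the whole second after the job is handed in: The white dipper stands free on the bottom of the steel beaker (underside within 6 mm of the inner floor, upright within 7 degrees); the lid lies flat on the bench, knob up (within 7 mm and 7 degrees); the steel beaker stands upright, moved less than 50 mm; all at rest (z of dipper_mid in the frame of beaker_floor between 0.09 and 0.105 m and horizontal distance between dipper_mid and beaker_floor below 0.022 m and angle between each of dipper_mid, lid_mid's own z axis and vertical below 0.12 rad and height (world z) of lid_mid below 0.026 m and linear speed of each of dipper, lid below 0.02 m/s and angle between beaker_floor's own z axis and vertical below 0.06 rad and distance of beaker_floor from where it was at the start of the episode below 0.05 m); the robot touches nothing.
It fails at once if the blue dipper is knocked off or displaced on its hook by more than 30 mm (distance of blue_dipper_eye from where it was at the start of the episode above 0.03 m).
It fails at once if the scoop is knocked off or displaced on its hook by more than 30 mm (distance of scoop_eye from where it was at the start of the episode above 0.03 m).
It fails at once if the glass beaker is displaced by more than 30 mm (distance of glass_beaker_floor from where it was at the start of the episode above 0.03 m).
It fails at once if the steel beaker is tipped by more than 20 degrees (angle between beaker_floor's own z axis and vertical above 0.35 rad).
It also fails if it takes over 64 s, if anything falls off the work surface, if the arm or the gripper's body presses on something with over 40 N, if the wrist force passes 120 N, or if a joint passes its speed limit or range.

## Working session

There is one attempt and no reset: what is moved stays moved. The work goes in short steps, Python scripts to look and compute and a tool call to move; the robot and the scene stay as the last step left them, time stands still between calls to the robot, and variables do not carry over. Pictures are saved under pics/ and viewed, at most 13 in all, crops included, and the job is handed in when it is done.

Besides the shell and the picture viewer there is one more tool, called as name(argument=value, ...), one argument or row to a line, values as JSON. arm_command: Moves the arm, as the interface text tells. Shifts and turns lie within -1 to 1; 1 stands for 30 cm of shift or 1.5 rad of turn. Its arguments: {"type":"object","properties":{"rows":{"type":"array"}},"required":["rows"]}

```bash
mkdir -p pics
cat > h.py <<'E'
import numpy as np, cv2
from scipy.spatial.transform import Rotation as R
from rig import manip
def cam(n):
    c=manip.read_camera(n); c['K']=np.array(c['intrinsics'],float); c['D']=np.array(c['dist_coeffs'],float)
    c['R']=cv2.Rodrigues(np.array(c['rvec'],float))[0]; c['t']=np.array(c['tvec'],float).ravel(); c['C']=-c['R'].T@c['t']; return c
def ray(c,uv):
    p=cv2.undistortPoints(np.array([[uv]],float),c['K'],c['D']).ravel(); return c['R'].T@np.array([p[0],p[1],1])
def onz(c,uv,z):
    d=ray(c,uv); return c['C']+d*(z-c['C'][2])/d[2]
def tri(c1,u1,c2,u2):
    d1,d2=ray(c1,u1),ray(c2,u2); A=np.stack([d1,-d2],1); s=np.linalg.lstsq(A,c2['C']-c1['C'],rcond=None)[0]
    a,b=c1['C']+s[0]*d1,c2['C']+s[1]*d2; return (a+b)/2,np.linalg.norm(a-b)
def proj(c,P): return cv2.projectPoints(np.array(P,float).reshape(-1,3),np.array(c['rvec'],float),c['t'],c['K'],c['D'])[0].reshape(-1,2)
def delta(pos,rot):
    "tool-frame scaled row to reach pos (mm), rot (Rotation)"
    s=manip.sense(); Rc=R.from_euler('xyz',s['tool_rot'])
    return np.round(Rc.inv().apply(np.array(pos)-s['tool_pos'])/300,4),np.round((Rc.inv()*rot).as_rotvec()/1.5,4)
E
python3 - <<'E'
from h import *
for n in('scene','top'):
    c=cam(n); cv2.imwrite(f'pics/{n}0.png',cv2.resize(c['image'],(800,600),interpolation=cv2.INTER_CUBIC)); print(n,c['C'].round(),c['K'][0,0],c['R'][2].round(2))
s=manip.sense(); print(s)
E
```

```text
scene [  27. -753.  971.] 367.01755894746924 [ 0.44  0.62 -0.65]
top [ 269.  -29. 1484.] 430.3589714324066 [ 0.2  -0.01 -0.98]
{'time_s': 0.1, 'joint_pos': array([-1.31772937,  0.60004368, -0.00251005,  1.60006524,  0.00179322,
        0.94290543, -0.07982528]), 'qd': array([ 0.00110807, -0.00162841,  0.0005898 , -0.0006128 , -0.00149839,
        0.00017064,  0.00014657]), 'effort': array([ 4.78679096e-03, -7.77992535e+01,  1.56993404e+00, -2.58630878e+01,
        1.26640411e-02,  5.51347184e-03,  2.98205850e-05]), 'tool_pos': array([234.66258729, 685.51711459, 230.49935205]), 'tool_rot': array([-3.14018026e+00,  1.45411731e-04,  2.81182753e+00]), 'contact_force': array([-0.57966185, -0.46244245,  0.51564531]), 'ft_torque': array([ 0.00744683, -0.00462284, -0.01606386]), 'finger_force': 0.0, 'opening': 85.433975951278}
```

View pics/scene0.png

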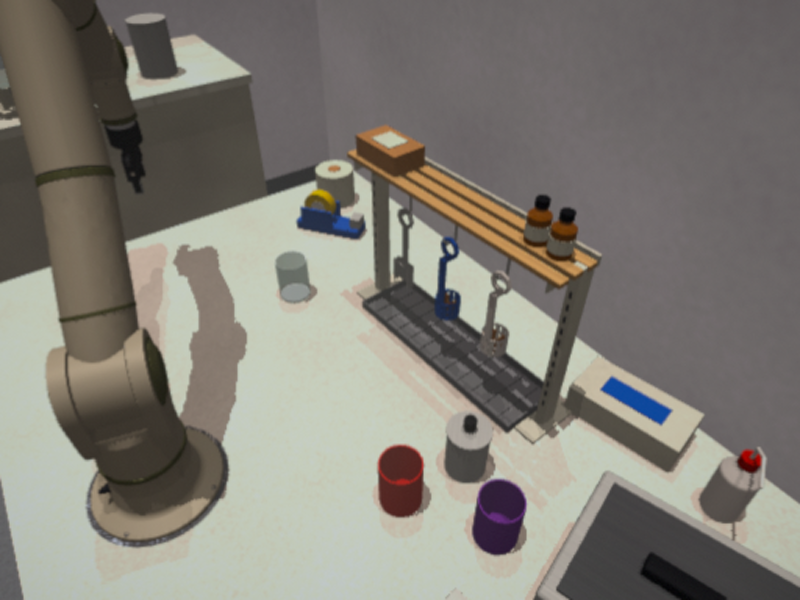

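View pics/top0.png

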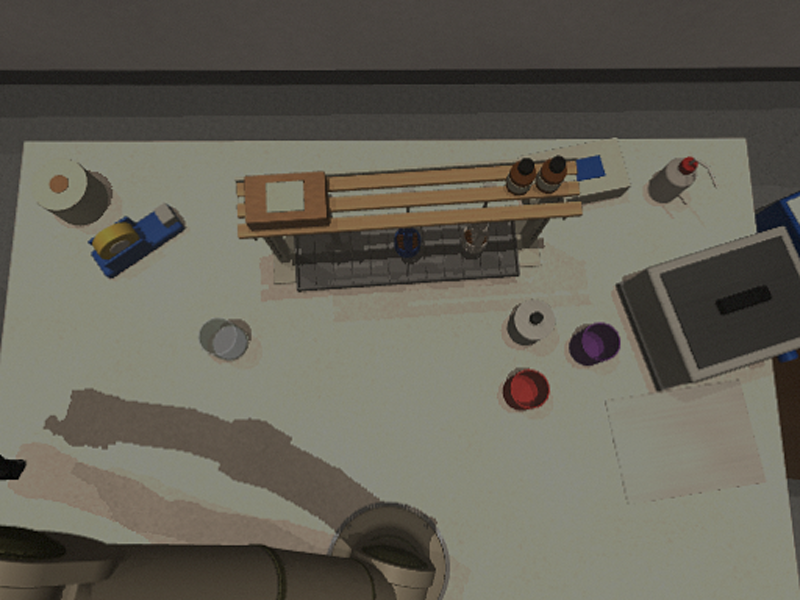

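The scene view (800x600) shows the white dipper on the robot's-right hook with its eye at (500,283), and the blue one in the middle at (449,249). The scoop is on the left at (405,218). The steel beaker's lid knob is at (470,423), with red and purple look-alikes beside it. In the top view the knob is at (536,318), the shelf's front edge runs (238,236)–(581,214), and the tray's front corners are (298,291) and (518,276).

Run:
```python
from h import *
S=cam('scene');T=cam('top')
f=.64
def blob(c,u,r,m):
    u=np.array(u)*f; x,y=u.astype(int); p=c['image'][y-r:y+r+1,x-r:x+r+1].astype(int); k=m(p); ys,xs=np.nonzero(k); return np.array([xs.mean()+x-r,ys.mean()+y-r]),k.sum()
dark=lambda p:p.max(2)<60
ks,n1=blob(S,(470,423),9,dark);kt,n2=blob(T,(536,318),8,dark)
print('knob',ks,n1,kt,n2,tri(S,ks,T,kt), onz(T,kt,144))
for u in((238,236),(581,214)): print('edge',onz(T,np.array(u)*f,400).round(1))
for u in((298,291),(518,276)): print('tray',onz(T,np.array(u)*f,22).round(1))
for nm,u in dict(red=(526,375),purp=(596,335),glass=(225,335)).items(): print(nm,onz(T,np.array(u)*f,60).round())
a=onz(T,np.array((238,236))*f,400);b=onz(T,np.array((581,214))*f,400)
y=(a-b)/np.linalg.norm(a-b);x=np.array([y[1],-y[0],0]);o=(a+b)/2+43*x;o[2]=0
print('yaw',np.arctan2(x[1],x[0]),'origin',o, 'w',np.linalg.norm(a-b))
tr=(onz(T,np.array((298,291))*f,22)+onz(T,np.array((518,276))*f,22))/2+50*x;print('origin from tray',tr)
# eye by scene ray on plane rack x=0
for nm,u in dict(white=(500,283),blue=(449,249),scoop=(405,218)).items():
    d=ray(S,np.array(u)*f); p=S['C']+d*((o-S['C'])@x)/(d@x); print(nm,p.round(1),'rack y',((p-o)@y).round(1))
im=S['image'][150:245,270:350];cv2.imwrite('pics/c1.png',cv2.resize(im,(640,760*640//640)[:2] if 0 else (505,600),interpolation=cv2.INTER_CUBIC))
```

```text
knob [301.         270.53623188] 69 [342.76923077 203.34615385] 52 (array([ 497.31335476, -308.66663273,  134.16581201]), np.float64(1.7772894871322706)) [ 494.85576257 -306.18196619  144.        ]
edge [593.6 238.2 400. ]
edge [ 628.6 -338.3  400. ]
tray [579.3 193.5  22. ]
tray [ 610.2 -296.7   22. ]
red [ 387. -297.   60.]
purp [ 471. -451.   60.]
glass [476. 341.  60.]
yaw 0.06063674067978462 origin [653.98572607 -47.44839991   0.        ] w 577.4989098966848
origin from tray [644.64536522 -48.5555062   22.        ]
white [ 662.2 -182.5  295.3] rack y -135.3
blue [653.7 -42.3 294.4] rack y 5.2
scoop [645.2  97.8 297.7] rack y 145.5
```

View pics/c1.png

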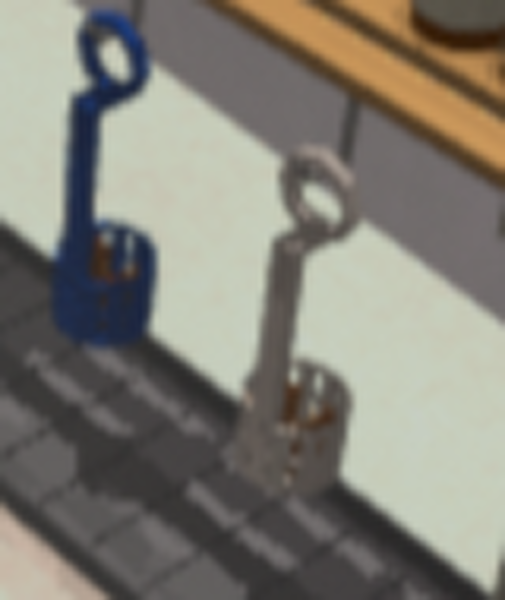

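The crop shows the white eye at about (320,181) in raw pixels and the handle's top end at about (315.5,188). Next I'll refine the dipper's position and plan the way to the lid.

```bash
cat >> h.py <<'E'
YAW=0.0606
def rot(tilt=0,yaw=YAW): return R.from_euler('z',yaw)*R.from_euler('y',-tilt)*R.from_euler('x',np.pi)
def chain(wps):
    s=manip.sense(); p=np.array(s['tool_pos']);r=R.from_euler('xyz',s['tool_rot'])
    for q,t in wps:
        print('d',np.round(r.inv().apply(np.array(q)-p)/300,3),'r',np.round((r.inv()*t).as_rotvec()/1.5,3)); p,r=np.array(q),t
E
python3 - <<'E'
from h import *
S=cam('scene')
for nm,u,z in(('eye',(320.2,180.9),301),('eyeB',(449*f if 0 else 287.4,159.4),301),('scoop',(259.2,139.5),301),('handletop',(315.5,188),274),('h lower',(312,203),225)): print(nm,onz(S,u,z).round(1))
print(rot(.7).as_matrix().round(2))
chain([((380,400,230),rot(0,1.9)),((470,50,230),rot(0,1.0)),((497,-308,200),rot())])
E
```

```text
eye [ 658. -187.  301.]
eyeB [647.5 -49.5 301. ]
scoop [642.2  93.7 301. ]
handletop [ 649.3 -180.7  274. ]
h lower [ 636.9 -186.5  225. ]
[[ 0.76  0.06  0.64]
 [ 0.05 -1.    0.04]
 [ 0.64  0.   -0.76]]
d [-0.766 -0.744  0.003] r [-0.     0.     0.608]
d [-1.201 -0.093 -0.   ] r [-0.  -0.   0.6]
d [-0.956  0.72   0.1  ] r [ 0.    -0.     0.626]
```

arm_command(
  rows=[
    {"gripper":1,"dx":-0.766,"dy":-0.744,"dz":0,"rz":0.608},
    {"gripper":1,"dx":-0.766,"dy":-0.744,"dz":0,"rz":0.608},
    {"gripper":1,"dx":-0.766,"dy":-0.744,"dz":0,"rz":0.608},
    {"gripper":1,"dx":-0.766,"dy":-0.744,"dz":0,"rz":0.608},
    {"gripper":1,"dx":-0.766,"dy":-0.744,"dz":0,"rz":0.608},
    {"gripper":1,"dx":-0.766,"dy":-0.744,"dz":0,"rz":0.608},
    {"gripper":1,"dx":-0.766,"dy":-0.744,"dz":0,"rz":0.608},
    {"gripper":1,"dx":-0.766,"dy":-0.744,"dz":0,"rz":0.608},
  ],
)

```text
invalid input at $.rows[0]: expected keys gripper, dx, dy, dz, rx, ry, rz
```

arm_command(
  rows=[
    {"gripper":1,"dx":-1,"dy":-0.08,"rz":0.6},
    {"gripper":1,"dx":-1,"dy":-0.08,"rz":0.6},
    {"gripper":1,"dx":-1,"dy":-0.08,"rz":0.6},
    {"gripper":1,"dx":-1,"dy":-0.08,"rz":0.6},
    {"gripper":1,"dx":-1,"dy":-0.08,"rz":0.6},
    {"gripper":1,"dx":-1,"dy":-0.08,"rz":0.6},
    {"gripper":1,"dx":-1,"dy":-0.08,"rz":0.6},
    {"gripper":1,"dx":-1,"dy":-0.08,"rz":0.6},
  ],
)

```text
invalid input at $.rows[0]: expected keys gripper, dx, dy, dz, rx, ry, rz
```

Run:
```python
from h import *
s=manip.sense();print(s['tool_pos'],s['tool_rot'],s['time_s'])
chain([((485,-140,220),rot(0,.5)),((497,-308,200),rot()),((497,-308,120),rot())])
```

```text
[234.74973035 685.73863926 230.85468317] [-3.14087874e+00  1.19122020e-04  2.81185002e+00] 0.25
d [-1.68  -2.334  0.038] r [-0.000e+00  1.000e-03  1.541e+00]
d [-0.233  0.511  0.067] r [-0.    -0.     0.293]
d [ 0.    -0.     0.267] r [0. 0. 0.]
```

arm_command(
  rows=[
    {"gripper":1,"dx":-0.766,"dy":-0.744,"dz":0,"rx":0,"ry":0,"rz":0.608},
    {"gripper":1,"dx":-0.766,"dy":-0.744,"dz":0,"rx":0,"ry":0,"rz":0.608},
    {"gripper":1,"dx":-0.766,"dy":-0.744,"dz":0,"rx":0,"ry":0,"rz":0.608},
    {"gripper":1,"dx":-0.766,"dy":-0.744,"dz":0,"rx":0,"ry":0,"rz":0.608},
    {"gripper":1,"dx":-0.766,"dy":-0.744,"dz":0,"rx":0,"ry":0,"rz":0.608},
    {"gripper":1,"dx":-0.766,"dy":-0.744,"dz":0,"rx":0,"ry":0,"rz":0.608},
    {"gripper":1,"dx":-0.766,"dy":-0.744,"dz":0,"rx":0,"ry":0,"rz":0.608},
    {"gripper":1,"dx":-0.766,"dy":-0.744,"dz":0,"rx":0,"ry":0,"rz":0.608},
  ],
)

```text
time_s: 1.05
tool_pos: [381.7, 397.3, 231.7]
tool_rot: [3.141, 0.001, 1.896]
contact_force: [0.5, 0.3, -1.0]
opening: 85.4
finger_force: 0.0
```

arm_command(
  rows=[
    {"gripper":1,"dx":-1,"dy":-0.08,"dz":0,"rx":0,"ry":0,"rz":0.6},
    {"gripper":1,"dx":-1,"dy":-0.08,"dz":0,"rx":0,"ry":0,"rz":0.6},
    {"gripper":1,"dx":-1,"dy":-0.08,"dz":0,"rx":0,"ry":0,"rz":0.6},
    {"gripper":1,"dx":-1,"dy":-0.08,"dz":0,"rx":0,"ry":0,"rz":0.6},
    {"gripper":1,"dx":-1,"dy":-0.08,"dz":0,"rx":0,"ry":0,"rz":0.6},
    {"gripper":1,"dx":-1,"dy":-0.08,"dz":0,"rx":0,"ry":0,"rz":0.6},
    {"gripper":1,"dx":-1,"dy":-0.08,"dz":0,"rx":0,"ry":0,"rz":0.6},
    {"gripper":1,"dx":-1,"dy":-0.08,"dz":0,"rx":0,"ry":0,"rz":0.6},
  ],
)

```text
time_s: 1.85
tool_pos: [454.8, 109.0, 231.4]
tool_rot: [3.141, -0.001, 1.001]
contact_force: [-0.2, 1.0, 0.1]
opening: 85.3
finger_force: 0.0
```

Run:
```python
from h import *
s=manip.sense();print(s['tool_pos'],s['tool_rot'],s['time_s'],s['joint_pos'])
chain([((480,-150,220),rot(0,.5)),((497,-308,200),rot()),((497,-308,120),rot())])
```

```text
[454.75735946 108.99527359 231.3750987 ] [ 3.14134276e+00 -5.59724712e-04  1.00054294e+00] 1.85 [-0.77002755  0.32509236  0.54319988  2.19461546 -0.26504177  0.6828158
 -0.61313824]
d [-0.681  0.537  0.038] r [ 0.    -0.     0.334]
d [-0.203  0.489  0.067] r [-0.    -0.     0.293]
d [ 0.    -0.     0.267] r [0. 0. 0.]
```

arm_command(
  rows=[
    {"gripper":1,"dx":-0.681,"dy":0.537,"dz":0.038,"rx":0,"ry":0,"rz":0.334},
    {"gripper":1,"dx":-0.681,"dy":0.537,"dz":0.038,"rx":0,"ry":0,"rz":0.334},
    {"gripper":1,"dx":-0.681,"dy":0.537,"dz":0.038,"rx":0,"ry":0,"rz":0.334},
    {"gripper":1,"dx":-0.681,"dy":0.537,"dz":0.038,"rx":0,"ry":0,"rz":0.334},
    {"gripper":1,"dx":-0.681,"dy":0.537,"dz":0.038,"rx":0,"ry":0,"rz":0.334},
    {"gripper":1,"dx":-0.681,"dy":0.537,"dz":0.038,"rx":0,"ry":0,"rz":0.334},
    {"gripper":1,"dx":-0.681,"dy":0.537,"dz":0.038,"rx":0,"ry":0,"rz":0.334},
  ],
)

```text
time_s: 2.55
tool_pos: [480.1, -150.5, 219.6]
tool_rot: [3.141, 0.0, 0.499]
contact_force: [-0.1, 1.3, -0.9]
opening: 85.7
finger_force: 0.0
```

arm_command(
  rows=[
    {"gripper":1,"dx":-0.203,"dy":0.489,"dz":0.067,"rx":0,"ry":0,"rz":0.293},
    {"gripper":1,"dx":-0.203,"dy":0.489,"dz":0.067,"rx":0,"ry":0,"rz":0.293},
    {"gripper":1,"dx":-0.203,"dy":0.489,"dz":0.067,"rx":0,"ry":0,"rz":0.293},
    {"gripper":1,"dx":-0.203,"dy":0.489,"dz":0.067,"rx":0,"ry":0,"rz":0.293},
    {"gripper":1,"dx":-0.203,"dy":0.489,"dz":0.067,"rx":0,"ry":0,"rz":0.293},
    {"gripper":1,"dx":-0.203,"dy":0.489,"dz":0.067,"rx":0,"ry":0,"rz":0.293},
  ],
)

```text
time_s: 3.15
tool_pos: [496.9, -304.9, 199.3]
tool_rot: [-3.139, 0.001, 0.064]
contact_force: [0.0, 0.7, -0.6]
opening: 85.3
finger_force: 0.0
```

Run:
```python
from h import *
s=manip.sense();print(s['tool_pos'],s['tool_rot'],s['time_s'],s['joint_pos'])
S=cam('scene');T=cam('top')
chain([((497,-308,120),rot())])
a=cv2.resize(S['image'][210:330,240:360],(400,400));p=proj(T,[497,-308,130])[0].astype(int);b=cv2.resize(T['image'][p[1]-60:p[1]+60,p[0]-60:p[0]+60],(400,400))
print(p);cv2.imwrite('pics/l1.png',np.hstack([a,b]))
```

```text
[ 496.86607251 -304.93618555  199.27697532] [-3.13930917e+00  6.44261881e-04  6.39258184e-02] 3.15 [-0.02216564  0.56237405  0.72147083  1.99085694 -0.52491513  0.7828342
 -0.49897066]
d [0.    0.01  0.266] r [-0.001 -0.     0.002]
[342 203]
```

View pics/l1.png

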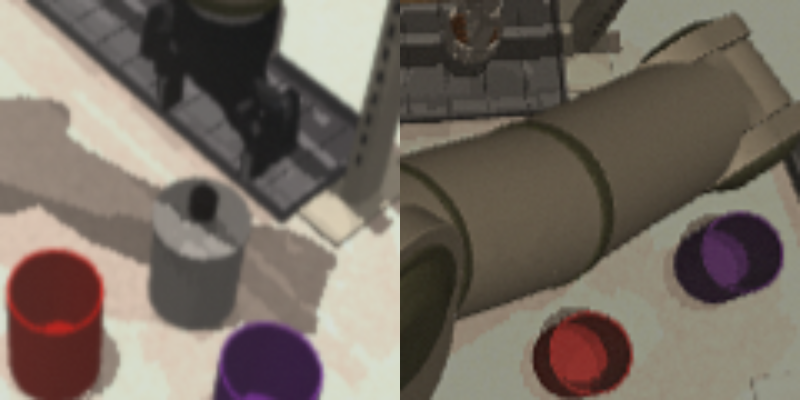

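The open fingers hang above the knob, which is at crop (203,202). The red and purple beakers are clear of them. I'll lower and close.

arm_command(
  rows=[
    {"gripper":1,"dx":0,"dy":0.01,"dz":0.1,"rx":0,"ry":0,"rz":0},
    {"gripper":1,"dx":0,"dy":0.01,"dz":0.2,"rx":0,"ry":0,"rz":0},
    {"gripper":1,"dx":0,"dy":0.01,"dz":0.264,"rx":0,"ry":0,"rz":0},
    {"gripper":1,"dx":0,"dy":0.01,"dz":0.264,"rx":0,"ry":0,"rz":0},
    {"gripper":1,"dx":0,"dy":0.01,"dz":0.264,"rx":0,"ry":0,"rz":0},
  ],
)

```text
time_s: 3.75
tool_pos: [496.6, -310.2, 121.1]
tool_rot: [-3.141, -0.0, 0.061]
contact_force: [-0.2, -0.6, 0.1]
opening: 85.2
finger_force: 0.0
```

arm_command(
  rows=[
    {"gripper":-1,"dx":0,"dy":0,"dz":0,"rx":0,"ry":0,"rz":0},
    {"gripper":-1,"dx":0,"dy":0,"dz":0,"rx":0,"ry":0,"rz":0},
    {"gripper":-1,"dx":0,"dy":0,"dz":0,"rx":0,"ry":0,"rz":0},
    {"gripper":-1,"dx":0,"dy":0,"dz":0,"rx":0,"ry":0,"rz":0},
    {"gripper":-1,"dx":0,"dy":0,"dz":0,"rx":0,"ry":0,"rz":0},
    {"gripper":-1,"dx":0,"dy":0,"dz":0,"rx":0,"ry":0,"rz":0},
    {"gripper":-1,"dx":0,"dy":0,"dz":0,"rx":0,"ry":0,"rz":0},
    {"gripper":-1,"dx":0,"dy":0,"dz":0,"rx":0,"ry":0,"rz":0},
  ],
)

```text
time_s: 4.55
tool_pos: [496.4, -310.8, 121.2]
tool_rot: [-3.141, -0.001, 0.06]
contact_force: [-0.3, 2.7, 7.2]
opening: 22.4
finger_force: 58.4
```

arm_command(
  rows=[
    {"gripper":-1,"dx":0,"dy":0,"dz":-0.04,"rx":0,"ry":0,"rz":0},
    {"gripper":-1,"dx":0,"dy":0,"dz":-0.12,"rx":0,"ry":0,"rz":0},
    {"gripper":-1,"dx":0,"dy":0,"dz":-0.2,"rx":0,"ry":0,"rz":0},
    {"gripper":-1,"dx":0,"dy":0,"dz":-0.2,"rx":0,"ry":0,"rz":0},
    {"gripper":-1,"dx":0,"dy":0,"dz":-0.2,"rx":0,"ry":0,"rz":0},
  ],
)

```text
time_s: 5.05
tool_pos: [496.4, -311.2, 181.2]
tool_rot: [3.141, -0.001, 0.06]
contact_force: [0.3, 0.6, -0.7]
opening: 22.0
finger_force: 58.8
```

Run:
```python
from h import *
s=manip.sense();print(s['tool_pos'],s['opening'],s['contact_force'])
S=cam('scene');T=cam('top')
chain([((470,-150,170),rot(0,.3)),((455,0,120),rot(0,.5)),((455,0,16),rot(0,.5))])
a=cv2.resize(S['image'][190:330,240:380],(400,400));b=cv2.resize(T['image'][130:270,270:410],(400,400))
cv2.imwrite('pics/l2.png',np.hstack([a,b]))
```

```text
[ 496.3820722  -311.24095852  181.21469236] 21.970313389617058 [ 0.26832576  0.63348919 -0.70902165]
d [-0.054 -0.54   0.034] r [-0.    0.   -0.16]
d [ 0.1   -0.492  0.167] r [-0.     0.    -0.133]
d [-0.    -0.     0.347] r [0. 0. 0.]
```

View pics/l2.png

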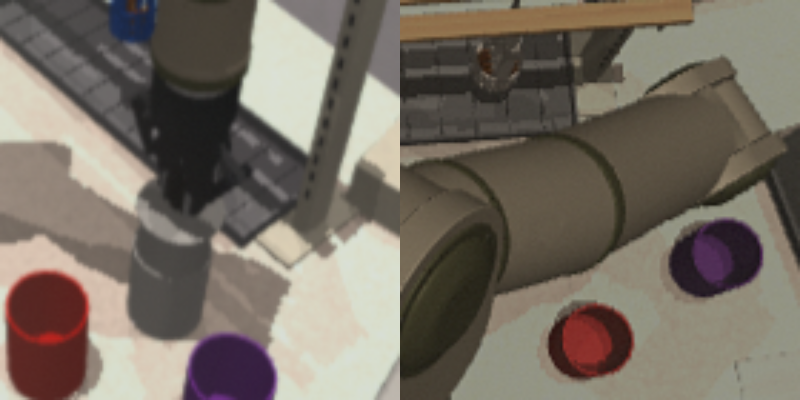

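The lid is held and sits just above the beaker mouth, at crop (175,205), and the beaker has stayed in place. I'll carry it to the free bench.

arm_command(
  rows=[
    {"gripper":-1,"dx":-0.02,"dy":-0.15,"dz":0,"rx":0,"ry":0,"rz":-0.04},
    {"gripper":-1,"dx":-0.04,"dy":-0.3,"dz":0.02,"rx":0,"ry":0,"rz":-0.1},
    {"gripper":-1,"dx":-0.054,"dy":-0.45,"dz":0.034,"rx":0,"ry":0,"rz":-0.16},
    {"gripper":-1,"dx":-0.054,"dy":-0.54,"dz":0.034,"rx":0,"ry":0,"rz":-0.16},
  ],
)

```text
time_s: 5.55
tool_pos: [468.3, -147.2, 169.1]
tool_rot: [-3.139, 0.003, 0.304]
contact_force: [-0.2, -0.6, -0.4]
opening: 21.7
finger_force: 59.0
```

arm_command(
  rows=[
    {"gripper":-1,"dx":0.03,"dy":-0.15,"dz":0.05,"rx":0,"ry":0,"rz":-0.05},
    {"gripper":-1,"dx":0.06,"dy":-0.3,"dz":0.1,"rx":0,"ry":0,"rz":-0.1},
    {"gripper":-1,"dx":0.1,"dy":-0.42,"dz":0.15,"rx":0,"ry":0,"rz":-0.133},
    {"gripper":-1,"dx":0.1,"dy":-0.492,"dz":0.167,"rx":0,"ry":0,"rz":-0.133},
    {"gripper":-1,"dx":0.1,"dy":-0.492,"dz":0.167,"rx":0,"ry":0,"rz":-0.133},
    {"gripper":-1,"dx":0.1,"dy":-0.492,"dz":0.167,"rx":0,"ry":0,"rz":-0.133},
  ],
)

```text
time_s: 6.15
tool_pos: [455.2, -0.7, 119.8]
tool_rot: [3.142, 0.001, 0.5]
contact_force: [0.2, -0.5, -1.0]
opening: 22.2
finger_force: 59.1
```

Run:
```python
from h import *
s=manip.sense();print(s['tool_pos'],s['tool_rot'],s['opening'],s['joint_pos'])
S=cam('scene');T=cam('top')
p=proj(S,s['tool_pos'])[0].astype(int)
a=cv2.resize(S['image'][p[1]-60:p[1]+60,p[0]-60:p[0]+60],(400,400))
q=proj(T,[497,-308,110])[0].astype(int);b=cv2.resize(T['image'][q[1]-60:q[1]+60,q[0]-60:q[0]+60],(400,400))
print(p,q);cv2.imwrite('pics/l3.png',np.hstack([a,b]))
```

```text
[455.21538346  -0.66386297 119.82611556] [3.14156881e+00 1.29020495e-03 4.99588698e-01] 22.153321921554973 [-0.46981106  0.52259264  0.49610277  2.32548972 -0.62045162  0.41986138
 -0.52404116]
[229 216] [341 204]
```

View pics/l3.png

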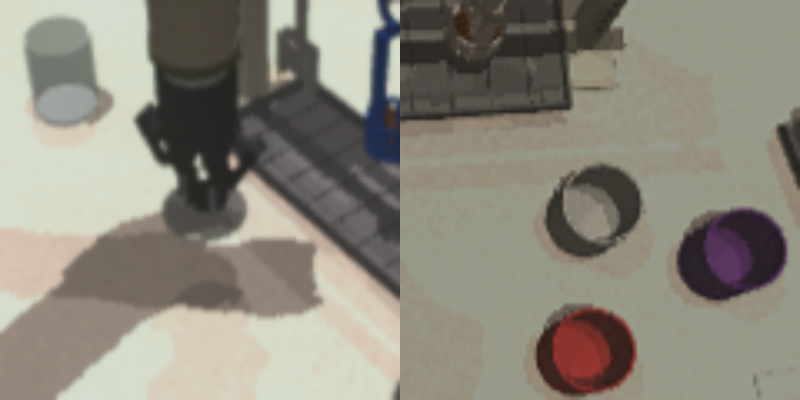

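The lid hangs level, with its disc at crop (204,210). The steel beaker is now open, with its rim centred at about crop (594,210). Lowering the lid.

arm_command(
  rows=[
    {"gripper":-1,"dx":0,"dy":0,"dz":0.12,"rx":0,"ry":0,"rz":0},
    {"gripper":-1,"dx":0,"dy":0,"dz":0.24,"rx":0,"ry":0,"rz":0},
    {"gripper":-1,"dx":0,"dy":0,"dz":0.3,"rx":0,"ry":0,"rz":0},
    {"gripper":-1,"dx":0,"dy":0,"dz":0.325,"rx":0,"ry":0,"rz":0},
    {"gripper":-1,"dx":0,"dy":0,"dz":0.34,"rx":0,"ry":0,"rz":0},
    {"gripper":-1,"dx":0,"dy":0,"dz":0.345,"rx":0,"ry":0,"rz":0},
    {"gripper":-1,"dx":0,"dy":0,"dz":0.35,"rx":0,"ry":0,"rz":0},
    {"gripper":-1,"dx":0,"dy":0,"dz":0.35,"rx":0,"ry":0,"rz":0},
  ],
)

```text
time_s: 7.05
tool_pos: [455.9, -0.5, 15.9]
tool_rot: [3.141, -0.001, 0.499]
contact_force: [0.7, 0.7, -1.3]
opening: 22.2
finger_force: 59.0
```

Run:
```python
from h import *
T=cam('top');q=np.array([341,204])
im=T['image'];u=np.array([339.2,207]);print('rim centre eye',onz(T,u,110).round(1))
print('floor lit centre',onz(T,(281+(590-400)/3.333,144+212/3.333),4).round(1))
# contour: dark+grey interior vs bench
p=im[q[1]-25:q[1]+30,q[0]-30:q[0]+30]; hsv=cv2.cvtColor(p,cv2.COLOR_BGR2HSV); m=((hsv[...,2]<100)).astype(np.uint8)
n,l,st,ce=cv2.connectedComponentsWithStats(m); print(st,ce.round(1)); 
for i in range(1,n):
    if st[i,4]>200:
        c,_=cv2.findContours((l==i).astype(np.uint8),0,1); e=cv2.fitEllipse(max(c,key=len)); print(e,onz(T,np.array(e[0])+q-[30,25],110).round(1))
```

```text
rim centre eye [ 488.7 -301.1  110. ]
floor lit centre [ 503.6 -317.8    4. ]
[[   0    0   60   55 2797]
 [  13   14   30   28  391]
 [  25   22    1    1    1]
 [  53   31    7   23  111]] [[28.7 26.3]
 [27.9 27.5]
 [25.  22. ]
 [56.6 42.3]]
((27.3802547454834, 27.773460388183594), (23.95243263244629, 29.842832565307617), 50.84926223754883) [ 489.5 -298.5  110. ]
```

arm_command(
  rows=[
    {"gripper":-1,"dx":0,"dy":0,"dz":0.003,"rx":0,"ry":0,"rz":0},
    {"gripper":-1,"dx":0,"dy":0,"dz":0.006,"rx":0,"ry":0,"rz":0},
    {"gripper":-1,"dx":0,"dy":0,"dz":0.006,"rx":0,"ry":0,"rz":0},
    {"gripper":-1,"dx":0,"dy":0,"dz":0.006,"rx":0,"ry":0,"rz":0},
  ],
)

```text
time_s: 7.5
tool_pos: [455.8, -0.2, 14.6]
tool_rot: [3.141, -0.002, 0.499]
contact_force: [-2.0, 1.8, 19.4]
opening: 21.7
finger_force: 61.1
```

Contact is 19 N on the bench. Open the fingers and go up.

arm_command(
  rows=[
    {"gripper":-1,"dx":0,"dy":0,"dz":-0.003,"rx":0,"ry":0,"rz":0},
    {"gripper":1,"dx":0,"dy":0,"dz":-0.003,"rx":0,"ry":0,"rz":0},
    {"gripper":1,"dx":0,"dy":0,"dz":-0.003,"rx":0,"ry":0,"rz":0},
    {"gripper":1,"dx":0,"dy":0,"dz":-0.003,"rx":0,"ry":0,"rz":0},
    {"gripper":1,"dx":0,"dy":0,"dz":-0.003,"rx":0,"ry":0,"rz":0},
    {"gripper":1,"dx":0,"dy":0,"dz":-0.1,"rx":0,"ry":0,"rz":0},
    {"gripper":1,"dx":0,"dy":0,"dz":-0.25,"rx":0,"ry":0,"rz":0},
    {"gripper":1,"dx":0,"dy":0,"dz":-0.4,"rx":0,"ry":0,"rz":0},
  ],
)

```text
time_s: 8.3
tool_pos: [454.7, -0.9, 134.5]
tool_rot: [-3.141, 0.002, 0.498]
contact_force: [1.5, 0.7, 0.3]
opening: 85.3
finger_force: 0.0
```

Run:
```python
from h import *
s=manip.sense();print(s['tool_pos'],s['opening'])
# rack axes & pregrasp
x=np.array([np.cos(YAW),np.sin(YAW),0]); tz=np.array([*(x[:2]*np.sin(.7)),-np.cos(.7)])
H=np.array([658,-187,258.])-17*x; G=H+19*tz; print('H',H,'TCP',G, (G-130*tz))
chain([((470,-180,250),rot(.35)),(G-100*tz,rot(.7)),(G-40*tz,rot(.7)),(G,rot(.7))])
```

```text
[454.66161293  -0.90141738 134.4569496 ] 85.280607500893
H [ 641.03120551 -188.02956957  258.        ] TCP [ 653.24887335 -187.28827124  243.46799844] [ 569.65430391 -192.36031246  342.89748279]
d [-0.241  0.549 -0.385] r [-0.051  0.231  0.288]
d [ 0.45   0.061 -0.084] r [0.    0.233 0.   ]
d [-0.  -0.   0.2] r [0. 0. 0.]
d [ 0.    -0.     0.133] r [0. 0. 0.]
```

arm_command(
  rows=[
    {"gripper":1,"dx":-0.241,"dy":0.549,"dz":-0.385,"rx":-0.051,"ry":0.231,"rz":0.288},
    {"gripper":1,"dx":-0.241,"dy":0.549,"dz":-0.385,"rx":-0.051,"ry":0.231,"rz":0.288},
    {"gripper":1,"dx":-0.241,"dy":0.549,"dz":-0.385,"rx":-0.051,"ry":0.231,"rz":0.288},
    {"gripper":1,"dx":-0.241,"dy":0.549,"dz":-0.385,"rx":-0.051,"ry":0.231,"rz":0.288},
    {"gripper":1,"dx":-0.241,"dy":0.549,"dz":-0.385,"rx":-0.051,"ry":0.231,"rz":0.288},
    {"gripper":1,"dx":-0.241,"dy":0.549,"dz":-0.385,"rx":-0.051,"ry":0.231,"rz":0.288},
    {"gripper":1,"dx":-0.241,"dy":0.549,"dz":-0.385,"rx":-0.051,"ry":0.231,"rz":0.288},
    {"gripper":1,"dx":-0.241,"dy":0.549,"dz":-0.385,"rx":-0.051,"ry":0.231,"rz":0.288},
  ],
)

```text
time_s: 9.1
tool_pos: [470.6, -178.2, 247.9]
tool_rot: [-3.14, -0.35, 0.064]
contact_force: [-0.1, -0.2, 0.2]
opening: 85.6
finger_force: 0.0
```

arm_command(
  rows=[
    {"gripper":1,"dx":0.45,"dy":0.061,"dz":-0.084,"rx":0,"ry":0.233,"rz":0},
    {"gripper":1,"dx":0.45,"dy":0.061,"dz":-0.084,"rx":0,"ry":0.233,"rz":0},
    {"gripper":1,"dx":0.45,"dy":0.061,"dz":-0.084,"rx":0,"ry":0.233,"rz":0},
    {"gripper":1,"dx":0.45,"dy":0.061,"dz":-0.084,"rx":0,"ry":0.233,"rz":0},
    {"gripper":1,"dx":0.45,"dy":0.061,"dz":-0.084,"rx":0,"ry":0.233,"rz":0},
    {"gripper":1,"dx":0.45,"dy":0.061,"dz":-0.084,"rx":0,"ry":0.233,"rz":0},
  ],
)

```text
time_s: 9.7
tool_pos: [570.8, -188.7, 300.3]
tool_rot: [-3.134, -0.652, 0.067]
contact_force: [0.9, -1.1, -1.9]
opening: 85.4
finger_force: 0.0
```

Run:
```python
from h import *
s=manip.sense();print(s['tool_pos'],s['tool_rot'],s['joint_pos'])
S=cam('scene');T=cam('top')
print(delta([653.2,-187.3,243.5],rot(.7)))
a=cv2.resize(S['image'][90:290,200:400],(400,400));b=cv2.resize(T['image'][80:280,200:400],(400,400))
cv2.imwrite('pics/d1.png',np.hstack([a,b]))
```

```text
[ 570.75116609 -188.70693351  300.33215497] [-3.13364833 -0.65220257  0.06668363] [ 0.7784678   0.27393793 -0.50543094  2.22733215 -1.03857979  0.13128096
 -0.17188802]
(array([0.0926, 0.0085, 0.3213]), array([-0.0064,  0.0286,  0.0019]))
```

View pics/d1.png

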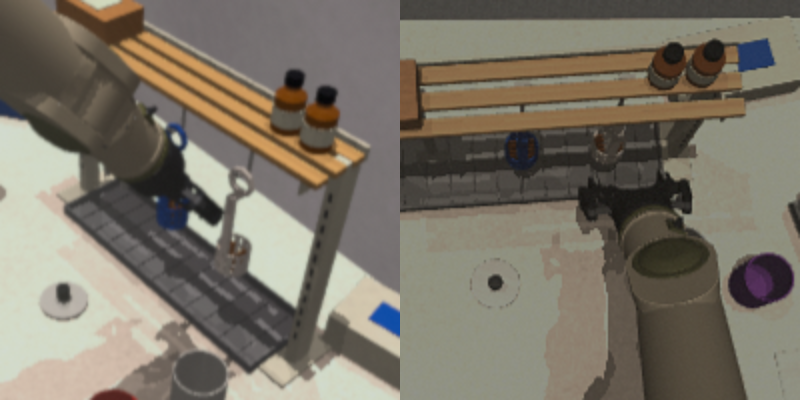

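The open fingers are short of the white dipper, whose handle is at crop (230,215), and clear of the shelf. The lid lies flat at (64,300). The wrist is near the limits of joints 5 and 6, so I'll fit the kinematics from the poses logged so far before going on.

```bash
cat > kin.py <<'E'
from h import *
from scipy.optimize import least_squares
import itertools
J=[[-1.318,0.599,-0.003,1.599,0.002,0.943,-0.08],[-0.77002755,0.32509236,0.54319988,2.19461546,-0.26504177,0.6828158,-0.61313824],[-0.02216564,0.56237405,0.72147083,1.99085694,-0.52491513,0.7828342,-0.49897066],[-0.46981106,0.52259264,0.49610277,2.32548972,-0.62045162,0.41986138,-0.52404116],[0.7784678,0.27393793,-0.50543094,2.22733215,-1.03857979,0.13128096,-0.17188802]]
P=[[234.798,685.926,231.275],[454.757,108.995,231.375],[496.866,-304.936,199.277],[455.215,-.664,119.826],[570.751,-188.707,300.332]]
E=[[-3.1409,0,2.8118],[3.1413,-.0006,1.0005],[-3.1393,.0006,.0639],[3.1416,.0013,.4996],[-3.1336,-.6522,.0667]]
def fk(q,p,s):
    o1,o7,d1,l1,l2,l3,y1,y2,a1,a2,o3,o5=p; T=R.from_euler('z',s[0]*q[0]+o1); x=np.array([0,0,d1.item() if hasattr(d1,'item') else d1])
    T=T*R.from_euler('y',q[1]); x=x+T.apply([0,0,0]); T=T*R.from_euler('z',s[1]*q[2]+o3); x=x+T.apply([a1,y1,l1])
    T=T*R.from_euler('y',q[3]); T=T*R.from_euler('z',s[2]*q[4]+o5); x=x+T.apply([a2,y2,l2])
    T=T*R.from_euler('y',q[5])*R.from_euler('z',s[3]*q[6]+o7); return x+T.apply([0,0,l3]),T
def fit():
    best=None
    for s in itertools.product((-1,1),repeat=4):
        for o7 in(0,1.57,3.14,-1.57):
            def f(p):
                r=[]
                for q,x,e in zip(J,P,E):
                    a,T=fk(q,p,s); r+=[*(a-x)/100,*(T.inv()*R.from_euler('xyz',e)).as_rotvec()*3]
                return np.array([*r,*(np.array(p[6:10])*1e-4),*(np.array(p[10:])*.05)])
            o=least_squares(f,[0,o7,300,400,400,250,0,0,0,0,0,0],max_nfev=60)
            if best is None or o.cost<best[0]: best=(o.cost,s,o.x,o.fun)
    return best
if __name__=='__main__':
    b=fit(); print(b[0],b[1],b[2].round(3)); print(np.abs(b[3][:30]).max())
    np.save('kin.npy',np.array([*b[1],*b[2]]))
E
timeout 300 python3 kin.py
```

```text
0.01129295173555411 (-1, -1, -1, -1) [-4.10000e-02  1.55100e+00  2.55653e+02  6.27886e+02  4.45236e+02
  2.66077e+02 -4.19810e+01  9.38600e+00  2.28850e+01  8.07800e+00
  1.60000e-02 -8.00000e-03]
0.07632847433381983
```

```bash
cat > reach.py <<'E'
from kin import *
k=np.load('kin.npy'); s=k[:4]; p=k[4:]
lo=np.array([-2.57,-.35,-1.29,.11,-1.05,.11,-2.63])+.03;hi=np.array([2.57,1.97,1.29,2.56,4.19,1.86,2.63])-.03
rng=np.random.default_rng(0)
def ik(pos,T,seeds=()):
    best=None
    for q0 in [*seeds,*rng.uniform(lo,hi,(12,7))]:
        o=least_squares(lambda q:[*(fk(q,p,s)[0]-pos)/50,*(fk(q,p,s)[1].inv()*T).as_rotvec()*4],np.clip(q0,lo+1e-3,hi-1e-3),bounds=(lo,hi),max_nfev=60)
        if best is None or o.cost<best.cost: best=o
        if best.cost<1e-4: break
    return best
def tcp(H,tilt,yaw):
    return H+19*R.from_euler('z',yaw).apply([np.sin(tilt),0,-np.cos(tilt)])
if __name__=='__main__':
    x=np.array([np.cos(YAW),np.sin(YAW),0])
    q=np.array(J[-1])
    for t in(.7,.6):
        for nm,H,yaws in(('grasp',[641,-188,258],(YAW,)),('up out',[591,-191,277],(YAW,)),('over beaker',None,(YAW,-.4,-.8,.5)),('in',None,(YAW,-.4,-.8,.5))):
            for y in yaws:
                Hh=np.array(H,float) if H else np.array([496,-310,136 if nm=='in' else 256])-22*R.from_euler('z',y).apply([1,0,0])
                o=ik(tcp(Hh,t,y),rot(t,y),[q]); print(t,nm,y,round(o.cost,5),o.x.round(2))
E
timeout 400 python3 reach.py
```

```text
0.7 grasp 0.0606 0.00017 [ 0.36  0.42 -0.1   2.18  4.16  0.22  0.84]
0.7 up out 0.0606 0.0 [ 0.6   0.35 -0.35  2.25  4.08  0.16  0.96]
0.7 over beaker 0.0606 0.00317 [ 1.3   0.43 -0.81  2.34  4.16  0.14  1.2 ]
0.7 over beaker -0.4 0.0 [-0.22  0.52  0.99  2.41  4.16  0.63  0.59]
0.7 over beaker -0.8 0.0 [0.23 0.32 0.08 2.37 2.14 0.33 2.14]
0.7 over beaker 0.5 0.0 [ 1.09  0.44 -0.41  2.15 -1.01  0.58  0.53]
0.7 in 0.0606 0.0 [0.44 0.63 0.32 2.4  4.16 0.76 1.23]
0.7 in -0.4 0.0 [ 1.21  0.76 -1.05  2.47  2.33  0.77  2.6 ]
0.7 in -0.8 0.0 [ 0.38  0.57 -0.12  2.46  2.5   0.65  1.74]
0.7 in 0.5 0.0 [ 1.4   0.8  -0.89  2.2  -0.44  0.16  0.11]
0.6 grasp 0.0606 0.0 [ 0.73  0.46 -0.62  2.07  0.62  0.14 -1.86]
0.6 up out 0.0606 1e-05 [ 0.56  0.34 -0.29  2.18 -1.02  0.14 -0.22]
0.6 over beaker 0.0606 0.0 [ 1.16  0.38 -0.63  2.26 -1.02  0.18  0.09]
0.6 over beaker -0.4 0.0 [0.35 0.31 0.17 2.36 3.91 0.17 0.87]
0.6 over beaker -0.8 0.0 [0.16 0.31 0.2  2.31 1.71 0.19 2.59]
0.6 over beaker 0.5 0.0 [ 1.4   0.53 -0.91  2.11 -0.3   0.44 -0.2 ]
0.6 in 0.0606 0.0 [ 1.18  0.65 -0.77  2.35  2.82  0.19  2.59]
0.6 in -0.4 0.0 [ 0.83  0.57 -0.49  2.43  2.67  0.45  2.16]
0.6 in -0.8 0.0 [-0.4   1.08  1.26  2.44  4.08  0.88  0.02]
0.6 in 0.5 0.0 [ 1.28  0.71 -0.75  2.19 -0.47  0.2   0.09]
```

```bash
cat > path.py <<'E'
from reach import *
def run(t,yb,q,tb=None):
    H=np.array([641,-188,258.]);x=np.array([np.cos(YAW),np.sin(YAW),0]);tz=rot(t).apply([0,0,1])
    B=np.array([496,-310,0.])-22*R.from_euler('z',yb).apply([1,0,0])
    w=[(H-60*tz,YAW),(H,YAW),(H+[0,0,17],YAW),(H+[0,0,17]-80*x,YAW),(B+[0,0,277],yb),(B+[0,0,136],yb)]
    c=(np.array(P[-1])-19*rot(.652).apply([0,0,1]),YAW,.652); out=[]
    for h,y in w:
        m=0
        for a in np.linspace(.1,1,10):
            hh=c[0]+a*(h-c[0]);yy=c[1]+a*(y-c[1]);tt=c[2]+a*(t-c[2])
            Tt=rot(tt,yy);pp=tcp(hh,tt,yy)
            o=least_squares(lambda z:[*(fk(z,p,s)[0]-pp)/50,*(fk(z,p,s)[1].inv()*Tt).as_rotvec()*4,*((z-q)*.02)],np.clip(q,lo+1e-3,hi-1e-3),bounds=(lo,hi),max_nfev=40)
            e=np.linalg.norm(fk(o.x,p,s)[0]-pp),(fk(o.x,p,s)[1].inv()*Tt).magnitude(); m=max(m,e[0]+100*e[1]); q=o.x
        c=(h,y,t); out.append((round(m,1),round(e[0]+100*e[1],1),q.round(2)))
    return out
for t in(.55,.6,.65,.7):
    for yb in(YAW,.5,.8):
        print(t,yb)
        for o in run(t,yb,np.array(J[-1])): print('  ',o)
E
timeout 500 python3 path.py
```

```text
0.55 0.0606
   (np.float64(0.0), np.float64(0.0), array([ 0.32,  0.31, -0.02,  2.08, -0.69,  0.3 , -0.59]))
   (np.float64(0.0), np.float64(0.0), array([ 0.38,  0.42, -0.12,  2.07, -0.75,  0.19, -0.53]))
   (np.float64(0.0), np.float64(0.0), array([ 0.34,  0.39, -0.07,  2.05, -0.73,  0.24, -0.56]))
   (np.float64(0.0), np.float64(0.0), array([ 0.55,  0.32, -0.26,  2.21, -0.81,  0.18, -0.41]))
   (np.float64(0.0), np.float64(0.0), array([ 0.97,  0.31, -0.39,  2.22, -0.85,  0.3 , -0.11]))
   (np.float64(19.8), np.float64(19.8), array([ 1.01,  0.58, -0.46,  2.24, -1.02,  0.14,  0.16]))
0.55 0.5
   (np.float64(0.0), np.float64(0.0), array([ 0.32,  0.31, -0.02,  2.08, -0.69,  0.3 , -0.59]))
   (np.float64(0.0), np.float64(0.0), array([ 0.38,  0.42, -0.12,  2.07, -0.75,  0.19, -0.53]))
   (np.float64(0.0), np.float64(0.0), array([ 0.34,  0.39, -0.07,  2.05, -0.73,  0.24, -0.56]))
   (np.float64(0.0), np.float64(0.0), array([ 0.55,  0.32, -0.26,  2.21, -0.81,  0.18, -0.41]))
   (np.float64(0.0), np.float64(0.0), array([ 1.04,  0.38, -0.41,  2.09, -0.68,  0.59,  0.16]))
   (np.float64(0.0), 
[... 5254 characters left out ...]
.51,  0.25]))
   (np.float64(0.0), np.float64(0.0), array([ 1.35,  0.77, -0.82,  2.21, -0.76,  0.18,  0.43]))
0.7 0.8
   (np.float64(6.6), np.float64(6.6), array([ 0.68,  0.33, -0.43,  2.16, -1.02,  0.14, -0.21]))
   (np.float64(14.0), np.float64(14.0), array([ 0.55,  0.43, -0.32,  2.09, -1.02,  0.14, -0.22]))
   (np.float64(13.6), np.float64(10.4), array([ 0.56,  0.4 , -0.33,  2.09, -1.02,  0.14, -0.23]))
   (np.float64(15.7), np.float64(15.7), array([ 0.79,  0.34, -0.51,  2.22, -1.02,  0.14, -0.17]))
   (np.float64(11.0), np.float64(0.0), array([ 1.29,  0.52, -0.7 ,  2.01, -0.56,  0.75,  0.32]))
   (np.float64(0.0), np.float64(0.0), array([ 1.27,  0.76, -0.69,  2.08, -0.54,  0.48,  0.45]))
```

```bash
cat > path2.py <<'E'
from reach import *
rotA=lambda t,y:rot(t,y)*R.from_euler('z',np.pi)
def step(q,pp,Tt):
    o=least_squares(lambda z:[*(fk(z,p,s)[0]-pp)/50,*(fk(z,p,s)[1].inv()*Tt).as_rotvec()*4,*((z-q)*.02)],np.clip(q,lo+1e-3,hi-1e-3),bounds=(lo,hi),max_nfev=40)
    return o.x,np.linalg.norm(fk(o.x,p,s)[0]-pp)+100*(fk(o.x,p,s)[1].inv()*Tt).magnitude()
def run(t,yb,q):
    H=np.array([641,-188,258.]);x=np.array([np.cos(YAW),np.sin(YAW),0]);tz=rot(t).apply([0,0,1])
    B=np.array([496,-310,0.])-22*R.from_euler('z',yb).apply([1,0,0])
    w=[(H,YAW),(H+[0,0,17],YAW),(H+[0,0,17]-80*x,YAW),(B+[0,0,277],yb),(B+[0,0,136],yb)]
    c=(H-70*tz,YAW)
    for h,y in w:
        for a in np.linspace(.1,1,10):
            hh=c[0]+a*(h-c[0]);yy=c[1]+a*(y-c[1]); q,e=step(q,tcp(hh,t,yy),rotA(t,yy))
        c=(h,y); print('   ',round(e,1),q.round(2))
if __name__=='__main__':
    q0=manip.sense()['joint_pos']; t=.7
    pp=tcp(np.array([641,-188,258.])-70*rot(t).apply([0,0,1]),t,YAW)
    o,e=step(np.array([.4,.35,-.1,2.15,2.8,.25,-.9]),pp,rotA(t,YAW)); print('pre',e,o.round(2))
    for yb in(YAW,-.4,-.8): print(yb); run(t,yb,o)
    for a in np.linspace(0,1,7):
        q=q0+a*(o-q0); q[5]+=.35*np.sin(np.pi*a); q[1]-=.15*np.sin(np.pi*a); x,T=fk(q,p,s); print(a.round(2),q.round(2),x.round(0),T.as_matrix()[:,2].round(2),T.as_matrix()[:,1].round(2))
    np.save('qa.npy',o)
E
timeout 300 python3 path2.py
```

```text
pre 6.553510930472269 [ 0.63  0.31 -0.39  2.24  4.16  0.14 -2.28]
0.0606
    0.0 [ 0.44  0.42 -0.21  2.17  4.09  0.18 -2.22]
    1.2 [ 0.5   0.4  -0.28  2.16  4.16  0.14 -2.29]
    0.0 [ 0.54  0.32 -0.24  2.31  4.13  0.23 -2.22]
    8.2 [ 1.34  0.4  -0.86  2.34  4.16  0.14 -1.96]
    0.0 [ 0.91  0.6  -0.33  2.4   3.82  0.45 -1.52]
-0.4
    0.0 [ 0.44  0.42 -0.21  2.17  4.09  0.18 -2.22]
    1.2 [ 0.5   0.4  -0.28  2.16  4.16  0.14 -2.29]
    0.0 [ 0.54  0.32 -0.24  2.31  4.13  0.23 -2.22]
    0.0 [ 0.33  0.28  0.19  2.39  3.65  0.25 -2.02]
    0.0 [ 0.26  0.62  0.3   2.49  3.47  0.69 -1.85]
-0.8
    0.0 [ 0.44  0.42 -0.21  2.17  4.09  0.18 -2.22]
    1.2 [ 0.5   0.4  -0.28  2.16  4.16  0.14 -2.29]
    0.0 [ 0.54  0.32 -0.24  2.31  4.13  0.23 -2.22]
    0.0 [-0.31  0.39  0.79  2.38  3.12  0.18 -2.  ]
    0.0 [-0.09  0.69  0.55  2.48  3.13  0.58 -2.12]
0.0 [ 0.78  0.27 -0.51  2.22 -1.04  0.13 -0.17] [ 573. -194.  300.] [ 0.61  0.03 -0.79] [ 0.06 -1.    0.01]
0.17 [ 0.76  0.2  -0.49  2.23 -0.17  0.31 -0.52] [ 509. -182.  292.] [ 0.44  0.01 -0.9 ] [ 0.51 -0.83  0.24]
0.33 [ 0.73  0.15 -0.47  2.23  0.69  0.44 -0.87] [ 463. -262.  308.] [ 0.33 -0.32 -0.89] [ 0.76 -0.46  0.45]
0.5 [ 0.71  0.14 -0.45  2.23  1.56  0.49 -1.22] [ 501. -337.  378.] [ 0.48 -0.59 -0.65] [0.83 0.05 0.56]
0.67 [ 0.68  0.16 -0.43  2.23  2.43  0.44 -1.58] [ 587. -316.  427.] [ 0.76 -0.47 -0.45] [0.65 0.58 0.49]
0.83 [ 0.66  0.22 -0.41  2.23  3.29  0.31 -1.93] [ 631. -233.  387.] [ 0.84 -0.14 -0.52] [0.32 0.91 0.27]
1.0 [ 0.63  0.31 -0.39  2.24  4.16  0.14 -2.28] [ 608. -189.  295.] [ 0.67  0.02 -0.74] [-0.05  1.   -0.01]
```

```bash
cat > srch.py <<'E'
from reach import *
for t in(.6,.7):
  H=np.array([641,-188,258.]);tz=rot(t).apply([0,0,1]);x=np.array([np.cos(YAW),np.sin(YAW),0])
  for nm,h in(('pre',H-60*tz),('grasp',H),('out',H+[0,0,17]-70*x)):
    L=[]
    for q0 in rng.uniform(lo,hi,(60,7)):
        T=rot(t,YAW);pp=tcp(h,t,YAW)
        o=least_squares(lambda q:[*(fk(q,p,s)[0]-pp)/50,*(fk(q,p,s)[1].inv()*T).as_rotvec()*4],q0,bounds=(lo,hi),max_nfev=40)
        if o.cost<1e-5: L.append(o.x)
    L.sort(key=lambda q:-min((q-lo)[[2,4,5]].min(),(hi-q)[[2,4]].min()))
    print(t,nm,len(L)); [print('  ',q.round(2)) for q in L[:6]]
E
timeout 500 python3 srch.py
```

```text
0.6 pre 11
   [ 0.41  0.31 -0.12  2.11 -0.86  0.24 -0.41]
   [ 0.87  0.37 -0.73  2.09  0.29  0.21 -1.53]
   [ 0.54  0.32 -0.28  2.11 -0.64  0.21 -0.62]
   [ 0.84  0.36 -0.68  2.09  0.19  0.2  -1.43]
   [ 0.6   0.32 -0.36  2.11 -0.5   0.2  -0.76]
   [ 0.79  0.35 -0.62  2.09  0.04  0.19 -1.28]
0.6 grasp 12
   [ 0.96  0.55 -0.97  2.07  1.17  0.31 -2.37]
   [ 0.94  0.54 -0.95  2.07  1.15  0.3  -2.35]
   [ 0.9   0.52 -0.88  2.07  1.09  0.26 -2.3 ]
   [ 0.86  0.5  -0.81  2.07  1.    0.22 -2.22]
   [ 0.82  0.49 -0.74  2.07  0.9   0.19 -2.13]
   [ 0.75  0.47 -0.65  2.07  0.7   0.15 -1.93]
0.6 out 7
   [ 0.99  0.41 -0.86  2.18  0.84  0.16 -2.05]
   [ 0.96  0.4  -0.83  2.18  0.76  0.14 -1.98]
   [ 0.96  0.4  -0.82  2.18  0.74  0.14 -1.96]
   [ 0.96  0.4  -0.82  2.18  0.74  0.14 -1.95]
   [ 0.96  0.4  -0.82  2.18  0.73  0.14 -1.95]
   [ 0.96  0.4  -0.82  2.18  0.73  0.14 -1.95]
0.7 pre 7
   [ 1.15  0.48 -1.14  2.15  1.33  0.25 -2.53]
   [ 1.13  0.47 -1.11  2.15  1.31  0.24 -2.51]
   [ 1.09  0.45 -1.04  2.15  1.26  0.19 -2.47]
   [ 1.04  0.42 -0.97  2.15  1.19  0.15 -2.4 ]
   [ 1.03  0.42 -0.96  2.15  1.17  0.14 -2.39]
   [ 1.03  0.42 -0.95  2.15  1.16  0.14 -2.38]
0.7 grasp 5
   [ 0.43  0.42 -0.19  2.17  4.11  0.18  0.9 ]
   [ 0.43  0.42 -0.19  2.17  4.11  0.18  0.9 ]
   [ 0.4   0.42 -0.15  2.17  4.15  0.2   0.85]
   [ 0.5   0.42 -0.29  2.17  3.96  0.14  1.06]
   [ 0.39  0.42 -0.14  2.17  4.16  0.2   0.85]
0.7 out 8
   [ 0.56  0.33 -0.27  2.29  4.12  0.21  0.94]
   [ 0.54  0.33 -0.25  2.29  4.14  0.21  0.92]
   [ 0.53  0.33 -0.24  2.29  4.14  0.22  0.91]
   [ 0.53  0.33 -0.24  2.29  4.15  0.22  0.9 ]
   [ 0.52  0.33 -0.22  2.29  4.16  0.22  0.89]
   [ 0.52  0.33 -0.22  2.29  4.16  0.22  0.89]
```

```bash
cat > path3.py <<'E'
from path2 import *
def run3(t,yb,q,back=70):
    H=np.array([641,-188,258.]);x=np.array([np.cos(YAW),np.sin(YAW),0]);tz=rot(t).apply([0,0,1])
    B=np.array([496,-310,0.])-22*R.from_euler('z',yb).apply([1,0,0])
    w=[(H-back*tz,YAW),(H,YAW),(H+[0,0,17],YAW),(H+[0,0,17]-80*x,YAW),(B+[0,0,277],yb),(B+[0,0,136],yb)]; c=w[0]
    for h,y in w:
        m=0
        for a in np.linspace(.1,1,10):
            hh=c[0]+a*(h-c[0]);yy=c[1]+a*(y-c[1]); q,e=step(q,tcp(hh,t,yy),rotA(t,yy)); m=max(m,e)
        if c is w[0] and (h is w[0][0]): qa=q
        c=(h,y); print('   ',round(m,1),q.round(2))
    return qa
if __name__=='__main__':
    q0=manip.sense()['joint_pos']
    for t in(.62,.66):
        for yb in(YAW,.4,.8):
            print(t,yb); qa=run3(t,yb,np.array([.9,.45,-.8,2.1,1.,.22,.92]))
        if t==.62: qs=qa
    np.save('qa.npy',qs); W=[]
    for a in np.linspace(.2,1,5):
        q=q0+a*(qs-q0); q[5]+=.25*np.sin(np.pi*a); q[1]-=.12*np.sin(np.pi*a); x,T=fk(q,p,s); W.append((x,T)); print(a.round(2),q.round(2),x.round(0),T.as_matrix()[:,2].round(2))
    chain(W)
E
timeout 400 python3 path3.py
```

```text
0.62 0.0606
    0.0 [ 1.11  0.44 -1.07  2.1   0.84  0.3   1.08]
    0.0 [ 0.83  0.49 -0.76  2.08  1.03  0.18  0.89]
    0.0 [ 0.9   0.49 -0.86  2.06  0.97  0.23  0.95]
    0.0 [ 1.03  0.41 -0.91  2.21  1.03  0.14  0.91]
    0.0 [ 1.57  0.55 -1.26  2.22  0.8   0.26  1.4 ]
    0.0 [ 1.45  0.87 -1.23  2.33  1.9   0.45  0.44]
0.62 0.4
    0.0 [ 1.11  0.44 -1.07  2.1   0.84  0.3   1.08]
    0.0 [ 0.83  0.49 -0.76  2.08  1.03  0.18  0.89]
    0.0 [ 0.9   0.49 -0.86  2.06  0.97  0.23  0.95]
    0.0 [ 1.03  0.41 -0.91  2.21  1.03  0.14  0.91]
    0.0 [ 1.6   0.64 -1.26  2.12  0.26  0.42  2.28]
    0.0 [ 1.39  0.78 -0.97  2.21  0.59  0.14  2.09]
0.62 0.8
    0.0 [ 1.11  0.44 -1.07  2.1   0.84  0.3   1.08]
    0.0 [ 0.83  0.49 -0.76  2.08  1.03  0.18  0.89]
    0.0 [ 0.9   0.49 -0.86  2.06  0.97  0.23  0.95]
    0.0 [ 1.03  0.41 -0.91  2.21  1.03  0.14  0.91]
    14.3 [ 1.55  0.72 -1.26  1.98  0.23  0.71  2.6 ]
    11.5 [ 1.48  0.94 -1.14  2.06  0.45  0.52  2.6 ]
0.66 0.0606
    0.0 [ 1.09  0.42 -1.02  2.13  0.9   0.22  1.03]
    0.0 [ 0.83  0.49 -0.76  2.1   1.35  0.14  0.56]
    0.0 [ 0.92  
[... 825 characters left out ...]
.52  2.6 ]
0.2 [ 0.85  0.24 -0.62  2.2  -0.66  0.31  0.08] [ 554. -138.  315.] [ 0.54  0.17 -0.83]
0.4 [ 0.91  0.23 -0.74  2.17 -0.29  0.44  0.33] [ 526. -125.  312.] [ 0.42  0.17 -0.89]
0.6 [ 0.98  0.26 -0.85  2.15  0.09  0.47  0.58] [ 524. -148.  302.] [ 0.37  0.08 -0.93]
0.8 [ 1.04  0.34 -0.96  2.12  0.47  0.41  0.83] [ 558. -177.  296.] [ 0.44  0.01 -0.9 ]
1.0 [ 1.11  0.44 -1.07  2.1   0.84  0.3   1.08] [ 611. -190.  300.] [ 0.58  0.04 -0.81]
d [-0.014 -0.178 -0.062] r [ 0.099 -0.018 -0.449]
d [-0.028 -0.095 -0.032] r [ 0.082 -0.045 -0.43 ]
d [-0.082 -0.008  0.013] r [ 0.048 -0.057 -0.41 ]
d [-0.136  0.042  0.053] r [-0.005 -0.07  -0.396]
d [-0.165  0.047  0.066] r [-0.045 -0.106 -0.383]
```

The current wrist branch works with a tilt of about 0.58 at the grasp and a tool yaw of about 0.8 at the beaker, so I'll use that.

Run:
```python
from h import *
t=.58;tz=rot(t).apply([0,0,1]);H=np.array([642,-186,258.]);G=H+19*tz
chain([(G-55*tz,rot(t)),(G,rot(t))])
```

```text
d [0.102 0.    0.141] r [-0.006 -0.051  0.002]
d [-0.    -0.     0.183] r [0. 0. 0.]
```

arm_command(
  rows=[
    {"gripper":1,"dx":0.05,"dy":0,"dz":0.05,"rx":-0.006,"ry":-0.051,"rz":0.002},
    {"gripper":1,"dx":0.102,"dy":0,"dz":0.1,"rx":-0.006,"ry":-0.051,"rz":0.002},
    {"gripper":1,"dx":0.102,"dy":0,"dz":0.141,"rx":-0.006,"ry":-0.051,"rz":0.002},
    {"gripper":1,"dx":0.102,"dy":0,"dz":0.141,"rx":-0.006,"ry":-0.051,"rz":0.002},
    {"gripper":1,"dx":0.102,"dy":0,"dz":0.141,"rx":-0.006,"ry":-0.051,"rz":0.002},
  ],
)

```text
time_s: 10.3
tool_pos: [620.5, -184.9, 285.3]
tool_rot: [3.14, -0.574, 0.066]
contact_force: [-0.6, 0.2, 0.6]
opening: 85.4
finger_force: 0.0
```

Run:
```python
from h import *
s=manip.sense();print(s['tool_pos'],s['tool_rot'],s['joint_pos'],s['contact_force'])
S=cam('scene');T=cam('top')
t=.58;tz=rot(t).apply([0,0,1]);H=np.array([642,-186,258.]);G=H+19*tz
chain([(G,rot(t))])
q=proj(S,H)[0]; print(q,proj(S,s['tool_pos']))
a=cv2.resize(S['image'][140:240,265:365],(600,600),interpolation=cv2.INTER_CUBIC); o=((q-[265,140])*6).astype(int); cv2.circle(a,tuple(int(v) for v in o),3,(0,0,255),-1)
cv2.imwrite('pics/d2.png',a)
```

```text
[ 620.48107506 -184.88812572  285.27192365] [ 3.13973725 -0.57373529  0.06597348] [ 0.37567515  0.31387813 -0.09843698  2.12990304 -0.8010448   0.22152834
 -0.47051527] [-0.61413885  0.1557297   0.60575212]
d [0.011 0.003 0.182] r [0.    0.003 0.002]
[314.29731935 194.00159917] [[309.45792075 189.49328519]]
```

View pics/d2.png

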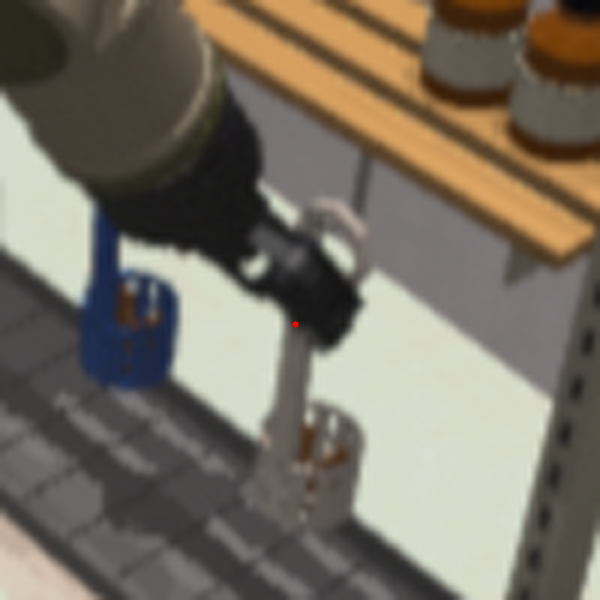

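The predicted grip point at crop (295,324) lies on the handle's centre line. The near finger is to its right and the hand is clear of the shelf. I'll advance and close.

arm_command(
  rows=[
    {"gripper":1,"dx":0.011,"dy":0.003,"dz":0.06,"rx":0,"ry":0.003,"rz":0},
    {"gripper":1,"dx":0.011,"dy":0.003,"dz":0.12,"rx":0,"ry":0.003,"rz":0},
    {"gripper":1,"dx":0.011,"dy":0.003,"dz":0.182,"rx":0,"ry":0.003,"rz":0},
    {"gripper":1,"dx":0.011,"dy":0.003,"dz":0.182,"rx":0,"ry":0.003,"rz":0},
    {"gripper":1,"dx":0.011,"dy":0.003,"dz":0.182,"rx":0,"ry":0.003,"rz":0},
  ],
)

```text
time_s: 10.9
tool_pos: [652.4, -186.9, 242.9]
tool_rot: [3.14, -0.581, 0.061]
contact_force: [1.2, -0.1, -0.0]
opening: 85.2
finger_force: 0.0
```

arm_command(
  rows=[
    {"gripper":-1,"dx":0,"dy":0,"dz":0,"rx":0,"ry":0,"rz":0},
    {"gripper":-1,"dx":0,"dy":0,"dz":0,"rx":0,"ry":0,"rz":0},
    {"gripper":-1,"dx":0,"dy":0,"dz":0,"rx":0,"ry":0,"rz":0},
    {"gripper":-1,"dx":0,"dy":0,"dz":0,"rx":0,"ry":0,"rz":0},
    {"gripper":-1,"dx":0,"dy":0,"dz":0,"rx":0,"ry":0,"rz":0},
    {"gripper":-1,"dx":0,"dy":0,"dz":0,"rx":0,"ry":0,"rz":0},
    {"gripper":-1,"dx":0,"dy":0,"dz":0,"rx":0,"ry":0,"rz":0},
    {"gripper":-1,"dx":0,"dy":0,"dz":0,"rx":0,"ry":0,"rz":0},
  ],
)

```text
time_s: 11.7
tool_pos: [653.6, -186.1, 243.3]
tool_rot: [3.139, -0.582, 0.063]
contact_force: [-2.6, 0.8, 4.5]
opening: 12.9
finger_force: 58.5
```

Run:
```python
from h import *
s=manip.sense();print(s['tool_pos'],s['tool_rot'],s['joint_pos'],s['contact_force'],s['opening'])
T=R.from_euler('xyz',s['tool_rot']);p=np.array(s['tool_pos']);x=np.array([np.cos(YAW),np.sin(YAW),0])
chain([(p+[0,0,17],T),(p+[0,0,17]-90*x,T)])
```

```text
[ 653.5748588  -186.08316028  243.29611474] [ 3.13903813 -0.58201329  0.06295772] [ 0.4449225   0.41405393 -0.21961994  2.11108893 -0.9074394   0.11379663
 -0.36149738] [-2.58724434  0.78544943  4.52576002] 12.87271064613557
d [ 0.031  0.    -0.047] r [0. 0. 0.]
d [-0.251 -0.    -0.165] r [0. 0. 0.]
```

Gripped. Lift 17 mm.

arm_command(
  rows=[
    {"gripper":-1,"dx":0.01,"dy":0,"dz":-0.015,"rx":0,"ry":0,"rz":0},
    {"gripper":-1,"dx":0.02,"dy":0,"dz":-0.03,"rx":0,"ry":0,"rz":0},
    {"gripper":-1,"dx":0.031,"dy":0,"dz":-0.047,"rx":0,"ry":0,"rz":0},
    {"gripper":-1,"dx":0.033,"dy":0,"dz":-0.05,"rx":0,"ry":0,"rz":0},
    {"gripper":-1,"dx":0.033,"dy":0,"dz":-0.05,"rx":0,"ry":0,"rz":0},
    {"gripper":-1,"dx":0.033,"dy":0,"dz":-0.05,"rx":0,"ry":0,"rz":0},
  ],
)

```text
time_s: 12.3
tool_pos: [653.4, -185.9, 260.9]
tool_rot: [3.139, -0.581, 0.063]
contact_force: [0.1, 0.2, -2.7]
opening: 13.0
finger_force: 58.4
```

Run:
```python
from h import *
s=manip.sense();print(s['tool_pos'],s['tool_rot'],s['joint_pos'],s['contact_force'],s['opening'])
T=R.from_euler('xyz',s['tool_rot']);p=np.array(s['tool_pos']);x=np.array([np.cos(YAW),np.sin(YAW),0])
chain([(p-45*x,T),(p-110*x,rot(.58,.3))])
S=cam('scene');cv2.imwrite('pics/d3.png',cv2.resize(S['image'][130:230,265:365],(600,600),interpolation=cv2.INTER_CUBIC))
```

```text
[ 653.44564851 -185.92036606  260.88549298] [ 3.13911996 -0.58142411  0.06305713] [ 0.38030197  0.38373605 -0.13117313  2.09780076 -0.87968643  0.16970698
 -0.40061193] [ 0.05319656  0.20418394 -2.6501351 ] 12.959955398705189
d [-0.125 -0.    -0.082] r [0. 0. 0.]
d [-0.181 -0.    -0.119] r [ 0.088 -0.001 -0.132]
```

View pics/d3.png

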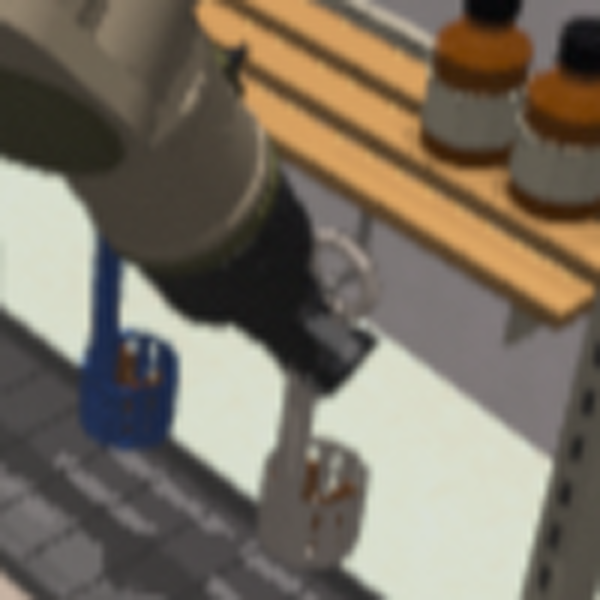

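The dipper is lifted and still upright. Its eye at crop (345,275) now has the wire through the middle of the opening. The force reading fits the free weight, so I'll draw it out.

arm_command(
  rows=[
    {"gripper":-1,"dx":-0.03,"dy":0,"dz":-0.02,"rx":0,"ry":0,"rz":0},
    {"gripper":-1,"dx":-0.06,"dy":0,"dz":-0.04,"rx":0,"ry":0,"rz":0},
    {"gripper":-1,"dx":-0.09,"dy":0,"dz":-0.06,"rx":0,"ry":0,"rz":0},
    {"gripper":-1,"dx":-0.125,"dy":0,"dz":-0.082,"rx":0,"ry":0,"rz":0},
    {"gripper":-1,"dx":-0.14,"dy":0,"dz":-0.092,"rx":0,"ry":0,"rz":0},
    {"gripper":-1,"dx":-0.14,"dy":0,"dz":-0.092,"rx":0,"ry":0,"rz":0},
  ],
)

```text
time_s: 12.95
tool_pos: [602.1, -190.0, 261.1]
tool_rot: [3.139, -0.581, 0.061]
contact_force: [0.6, 0.6, -1.4]
opening: 12.9
finger_force: 58.5
```

Run:
```python
from h import *
s=manip.sense();print(s['tool_pos'],s['tool_rot'],s['joint_pos'],s['contact_force'],s['opening'])
p=np.array(s['tool_pos'])
def tcp(ax,z,yaw,t=.582):
    h=np.array([*ax,z+132.])-22*R.from_euler('z',yaw).apply([1,0,0]); return h+19*rot(t,yaw).apply([0,0,1])
B=(496,-310)
chain([((560,-215,275),rot(.582,.35)),(tcp(B,145,.8),rot(.582,.8))])
```

```text
[ 602.13788383 -190.00605293  261.05173333] [ 3.13914905 -0.58136375  0.06110321] [ 0.52165608  0.34062726 -0.2599355   2.18475581 -0.94639273  0.13218986
 -0.29814073] [ 0.63415571  0.57953089 -1.44093642] 12.860486102092844
d [-0.096  0.075 -0.118] r [ 0.107  0.001 -0.161]
d [-0.313  0.241 -0.15 ] r [ 0.165  0.    -0.251]
```

arm_command(
  rows=[
    {"gripper":-1,"dx":-0.03,"dy":0.02,"dz":-0.04,"rx":0.03,"ry":0,"rz":-0.05},
    {"gripper":-1,"dx":-0.06,"dy":0.05,"dz":-0.08,"rx":0.07,"ry":0.001,"rz":-0.1},
    {"gripper":-1,"dx":-0.096,"dy":0.075,"dz":-0.118,"rx":0.107,"ry":0.001,"rz":-0.161},
    {"gripper":-1,"dx":-0.096,"dy":0.075,"dz":-0.118,"rx":0.107,"ry":0.001,"rz":-0.161},
    {"gripper":-1,"dx":-0.096,"dy":0.075,"dz":-0.118,"rx":0.107,"ry":0.001,"rz":-0.161},
  ],
)

```text
time_s: 13.45
tool_pos: [561.5, -215.3, 274.9]
tool_rot: [3.141, -0.583, 0.349]
contact_force: [1.0, -0.2, -1.3]
opening: 13.3
finger_force: 58.8
```

arm_command(
  rows=[
    {"gripper":-1,"dx":-0.06,"dy":0.05,"dz":-0.03,"rx":0.033,"ry":0,"rz":-0.05},
    {"gripper":-1,"dx":-0.12,"dy":0.1,"dz":-0.06,"rx":0.066,"ry":0,"rz":-0.1},
    {"gripper":-1,"dx":-0.18,"dy":0.14,"dz":-0.09,"rx":0.1,"ry":0,"rz":-0.15},
    {"gripper":-1,"dx":-0.25,"dy":0.19,"dz":-0.12,"rx":0.132,"ry":0,"rz":-0.2},
    {"gripper":-1,"dx":-0.313,"dy":0.241,"dz":-0.15,"rx":0.165,"ry":0,"rz":-0.251},
    {"gripper":-1,"dx":-0.313,"dy":0.241,"dz":-0.15,"rx":0.165,"ry":0,"rz":-0.251},
    {"gripper":-1,"dx":-0.313,"dy":0.241,"dz":-0.15,"rx":0.165,"ry":0,"rz":-0.251},
    {"gripper":-1,"dx":-0.313,"dy":0.241,"dz":-0.15,"rx":0.165,"ry":0,"rz":-0.251},
  ],
)

```text
time_s: 14.25
tool_pos: [490.3, -315.8, 260.9]
tool_rot: [3.141, -0.583, 0.804]
contact_force: [0.3, 0.4, -1.2]
opening: 13.3
finger_force: 59.0
```

Run:
```python
from h import *
s=manip.sense();print(s['tool_pos'],s['tool_rot'],s['joint_pos'],s['contact_force'],s['opening'])
S=cam('scene');T=cam('top')
a=cv2.resize(S['image'][200:320,240:360],(400,400),interpolation=cv2.INTER_CUBIC)
# beaker expected rim/bottom projections for centre (496,-310)
B=np.array([496,-310])
th=np.linspace(0,6.28,24)
for z in(0,110):
    for q in proj(S,[[B[0]+40*np.cos(v),B[1]+40*np.sin(v),z] for v in th]): cv2.circle(a,tuple(int(v) for v in (q-[240,200])*3.333+1.2),1,(0,0,255),-1)
q=proj(T,[*B,110])[0].astype(int)
b=cv2.resize(T['image'][q[1]-60:q[1]+60,q[0]-60:q[0]+60],(400,400),interpolation=cv2.INTER_CUBIC)
for z in(0,110):
    for u in proj(T,[[B[0]+40*np.cos(v),B[1]+40*np.sin(v),z] for v in th]): cv2.circle(b,tuple(int(v) for v in (u-q+60)*3.333+1.2),1,(0,0,255),-1)
cv2.imwrite('pics/p1.png',np.hstack([a,b]))
```

```text
[ 490.26767456 -315.81533133  260.85996172] [ 3.14060412 -0.58278213  0.80369683] [ 1.05143916  0.47356668 -0.37688934  1.95405942 -0.59258645  0.80231193
  0.37877638] [ 0.28960853  0.43471127 -1.21582127] 13.290629605089821
```

View pics/p1.png

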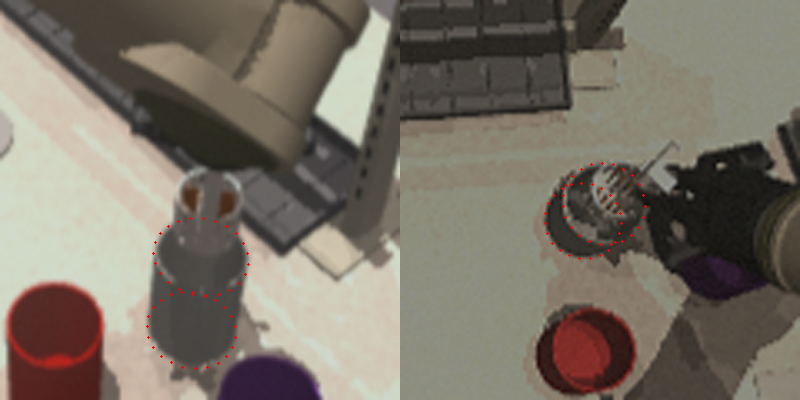

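The overlay fits the beaker, with its rim at about crop (200,255) in the scene view, so the estimate (496,-310) holds. The basket hangs above it, its top at (208,195) in the scene and (615,188) in the top view. I'll triangulate the basket's mouth to check its axis.

Run:
```python
from h import *
S=cam('scene');T=cam('top')
q=proj(T,[496,-310,110])[0].astype(int)
us=(240+208/3.333,200+196/3.333); ut=(q[0]-60+216/3.333,q[1]-60+188/3.333)
print(tri(S,us,T,ut),onz(S,us,188),onz(T,ut,188))
print('exp',(proj(S,[496,-310,188])[0]-[240,200])*3.333,(proj(T,[496,-310,188])[0]-q+60)*3.333)
# steel beaker scene: width extents
chain([((490.3,-315.8,262-100),rot(.582,.8)),((490.3,-315.8,121),rot(.582,.8))])
```

```text
(array([ 497.74470516, -307.93256132,  184.49028325]), np.float64(1.4478455866873277)) [ 496.36737878 -310.14887321  188.        ] [ 496.4795697  -306.80725158  188.        ]
exp [207.53333692 196.08797102] [219.50376739 188.49136071]
d [-0.179 -0.001  0.277] r [-0.    -0.     0.002]
d [-0.075 -0.     0.114] r [0. 0. 0.]
```

The basket axis is within about 3 mm of the beaker's. Lowering.

arm_command(
  rows=[
    {"gripper":-1,"dx":-0.03,"dy":0,"dz":0.046,"rx":0,"ry":0,"rz":0},
    {"gripper":-1,"dx":-0.06,"dy":0,"dz":0.091,"rx":0,"ry":0,"rz":0},
    {"gripper":-1,"dx":-0.09,"dy":0,"dz":0.137,"rx":0,"ry":0,"rz":0},
    {"gripper":-1,"dx":-0.12,"dy":0,"dz":0.184,"rx":0,"ry":0,"rz":0},
    {"gripper":-1,"dx":-0.15,"dy":0,"dz":0.23,"rx":0,"ry":0,"rz":0},
    {"gripper":-1,"dx":-0.181,"dy":0,"dz":0.276,"rx":0,"ry":0,"rz":0},
    {"gripper":-1,"dx":-0.181,"dy":0,"dz":0.276,"rx":0,"ry":0,"rz":0},
  ],
)

```text
time_s: 15.15
tool_pos: [488.9, -316.9, 160.1]
tool_rot: [-3.14, -0.582, 0.801]
contact_force: [0.0, -0.2, -0.9]
opening: 13.2
finger_force: 58.9
```

Run:
```python
from h import *
s=manip.sense();print(s['tool_pos'],s['tool_rot'],s['joint_pos'],s['contact_force'],s['opening'])
chain([((490.3,-315.8,124),rot(.582,.8)),((490.3,-315.8,120),rot(.582,.8))])
```

```text
[ 488.94593549 -316.88622844  160.14004447] [-3.13961576 -0.58241719  0.80080813] [ 1.06964049  0.62103011 -0.4137165   2.0290746  -0.63643166  0.60699798
  0.50149992] [ 0.0273364  -0.24521733 -0.8969332 ] 13.201245924121038
d [-0.061  0.001  0.104] r [-0.002 -0.     0.   ]
d [-0.007 -0.     0.011] r [0. 0. 0.]
```

arm_command(
  rows=[
    {"gripper":-1,"dx":-0.02,"dy":0,"dz":0.035,"rx":0,"ry":0,"rz":0},
    {"gripper":-1,"dx":-0.04,"dy":0,"dz":0.07,"rx":0,"ry":0,"rz":0},
    {"gripper":-1,"dx":-0.055,"dy":0,"dz":0.094,"rx":0,"ry":0,"rz":0},
    {"gripper":-1,"dx":-0.061,"dy":0,"dz":0.104,"rx":0,"ry":0,"rz":0},
    {"gripper":-1,"dx":-0.063,"dy":0,"dz":0.107,"rx":0,"ry":0,"rz":0},
    {"gripper":-1,"dx":-0.063,"dy":0,"dz":0.107,"rx":0,"ry":0,"rz":0},
    {"gripper":-1,"dx":-0.063,"dy":0,"dz":0.107,"rx":0,"ry":0,"rz":0},
  ],
)

```text
time_s: 15.85
tool_pos: [491.0, -316.5, 124.8]
tool_rot: [3.139, -0.582, 0.803]
contact_force: [0.4, -0.1, -1.5]
opening: 13.2
finger_force: 58.9
```

arm_command(
  rows=[
    {"gripper":-1,"dx":-0.002,"dy":0,"dz":0.004,"rx":0,"ry":0,"rz":0},
    {"gripper":-1,"dx":-0.004,"dy":0,"dz":0.007,"rx":0,"ry":0,"rz":0},
    {"gripper":-1,"dx":-0.006,"dy":0,"dz":0.009,"rx":0,"ry":0,"rz":0},
    {"gripper":-1,"dx":-0.006,"dy":0,"dz":0.009,"rx":0,"ry":0,"rz":0},
    {"gripper":-1,"dx":-0.006,"dy":0,"dz":0.009,"rx":0,"ry":0,"rz":0},
  ],
)

```text
time_s: 16.35
tool_pos: [490.9, -316.5, 121.3]
tool_rot: [3.14, -0.582, 0.803]
contact_force: [0.5, -0.6, -0.7]
opening: 13.0
finger_force: 59.0
```

arm_command(
  rows=[
    {"gripper":-1,"dx":-0.001,"dy":0,"dz":0.003,"rx":0,"ry":0,"rz":0},
    {"gripper":-1,"dx":-0.003,"dy":0,"dz":0.005,"rx":0,"ry":0,"rz":0},
    {"gripper":-1,"dx":-0.003,"dy":0,"dz":0.005,"rx":0,"ry":0,"rz":0},
    {"gripper":-1,"dx":-0.003,"dy":0,"dz":0.005,"rx":0,"ry":0,"rz":0},
  ],
)

```text
time_s: 16.75
tool_pos: [491.2, -316.5, 121.2]
tool_rot: [3.139, -0.583, 0.803]
contact_force: [-6.2, -1.2, 18.0]
opening: 13.3
finger_force: 61.6
```

It is standing on the bottom with 18 N. Ease off, open, and back out along the tool axis.

arm_command(
  rows=[
    {"gripper":-1,"dx":0.002,"dy":0,"dz":-0.004,"rx":0,"ry":0,"rz":0},
    {"gripper":-1,"dx":0.002,"dy":0,"dz":-0.004,"rx":0,"ry":0,"rz":0},
    {"gripper":1,"dx":0.002,"dy":0,"dz":-0.004,"rx":0,"ry":0,"rz":0},
    {"gripper":1,"dx":0.002,"dy":0,"dz":-0.004,"rx":0,"ry":0,"rz":0},
    {"gripper":1,"dx":0.002,"dy":0,"dz":-0.004,"rx":0,"ry":0,"rz":0},
    {"gripper":1,"dx":0.002,"dy":0,"dz":-0.004,"rx":0,"ry":0,"rz":0},
    {"gripper":1,"dx":0.002,"dy":0,"dz":-0.004,"rx":0,"ry":0,"rz":0},
    {"gripper":1,"dx":0.002,"dy":0,"dz":-0.004,"rx":0,"ry":0,"rz":0},
  ],
)

```text
time_s: 17.55
tool_pos: [490.8, -316.4, 120.8]
tool_rot: [3.14, -0.582, 0.803]
contact_force: [0.3, -0.3, -0.3]
opening: 85.6
finger_force: 0.0
```

arm_command(
  rows=[
    {"gripper":1,"dx":0,"dy":0,"dz":-0.05,"rx":0,"ry":0,"rz":0},
    {"gripper":1,"dx":0,"dy":0,"dz":-0.13,"rx":0,"ry":0,"rz":0},
    {"gripper":1,"dx":0,"dy":0,"dz":-0.25,"rx":0,"ry":0,"rz":0},
    {"gripper":1,"dx":0,"dy":0,"dz":-0.35,"rx":0,"ry":0,"rz":0},
    {"gripper":1,"dx":0,"dy":0,"dz":-0.35,"rx":0,"ry":0,"rz":0},
    {"gripper":1,"dx":0,"dy":0,"dz":-0.35,"rx":0,"ry":0,"rz":0},
  ],
)

```text
time_s: 18.15
tool_pos: [450.5, -358.1, 208.8]
tool_rot: [3.139, -0.582, 0.803]
contact_force: [-0.1, 0.2, -0.3]
opening: 85.6
finger_force: 0.0
```

Run:
```python
from h import *
s=manip.sense();print(s['tool_pos'],s['contact_force'],s['opening'],s['time_s'])
S=cam('scene');T=cam('top')
cv2.imwrite('pics/e1.png',np.hstack([cv2.resize(S['image'][180:330,210:360],(400,400)),cv2.resize(T['image'][130:280,240:390],(400,400))]))
```

```text
[ 450.53426675 -358.05803641  208.82236969] [-0.08494747  0.19128787 -0.27089939] 85.56789389963879 18.15
```

View pics/e1.png

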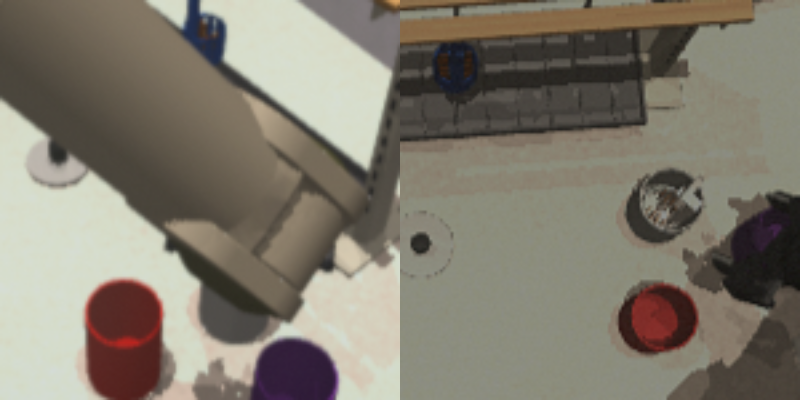

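The dipper stands in the steel beaker at top crop (665,205), and the lid lies flat with its knob up at (420,243). The hand is clear above, so I'm handing in.

```bash
python3 -c "
from rig import manip
print(manip.job_done())"
```

```text
the job is handed in; nothing more can be done
None
```

The job is handed in at about 18 s, with no score returned: in the last pictures the lid lies knob up on the bench and the white dipper stands in the steel beaker, with the hand clear and no sign of the bystanders being disturbed.

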